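# Load the injector drain rack

## Task

Push the rack's keeper bar fully back and set the drip tray flat in its place between the stops at the front of the rack. Then lay every injector from the small rubber mat near you in a notch of its own on the rack, slim nozzle end forward and down in the narrow front notch over the tray and the thick body in the wide rear notch, and finally draw the keeper bar fully forward over their back ends and let go. Leave the other things on the bench where they are.

Things in the scene. Friction and masses are not known exactly. Their poses are not given: they have to be found in the camera images.
- rack: Fixed drain rack, level. Origin at bench level; x points from its front (tray and nozzle side, towards the robot) to its back (keeper side), y along its rails, z up. Base plate x -142 to +178, y +-135, 8 mm thick. Keeper's side guides: y +-124 to 134, x 62 to 177, up to z 150 mm. Four lanes at y = -93, -31, +31, +93 mm; between the two rails nothing stands above the base plate (finger room)
- cradle: The rack's two notched rails; origin 95 mm above the rack's origin, x tilted 0.12 rad up to the back, so injectors lie nozzle low. Rails 10 mm thick, 250 mm long, at x = -43 (front, tooth tops z 23 mm) and x = +52 (rear, tops z 16 mm). Front notches 19 wide, floor at z 4; rear notches 28 wide, floor at z 0 mm; the upper 9 and 8 mm flare out at 45 degrees
- notch_1 (a point): Centre of front notch 1 (y = -93 mm in the rack's frame): where the shank's centre line runs when an injector lies home in it. x axis points backwards along the lying injector, rising at 0.12 rad to the back; y along the rail. The notch floor is 8.5 mm below this point; the rear notch lies 95 mm along x
- notch_2 (a point): Centre of front notch 2 (y = -31 mm in the rack's frame): where the shank's centre line runs when an injector lies home in it. x axis points backwards along the lying injector, rising at 0.12 rad to the back; y along the rail. The notch floor is 8.5 mm below this point; the rear notch lies 95 mm along x
- notch_3 (a point): Centre of front notch 3 (y = +31 mm in the rack's frame): where the shank's centre line runs when an injector lies home in it. x axis points backwards along the lying injector, rising at 0.12 rad to the back; y along the rail. The notch floor is 8.5 mm below this point; the rear notch lies 95 mm along x
- notch_4 (a point): Centre of front notch 4 (y = +93 mm in the rack's frame): where the shank's centre line runs when an injector lies home in it. x axis points backwards along the lying injector, rising at 0.12 rad to the back; y along the rail. The notch floor is 8.5 mm below this point; the rear notch lies 95 mm along x
- tray_place (a point): Centre of the tray's place on top of the base plate (8 mm above the bench), axes parallel to the rack's. Stops 12 mm high stand round it, leaving 72 mm in x and 228 mm in y for the tray (4 mm play on each side)
- keeper (a joint): Keeper bar across the back of the rack, slides level along the rack's x: 0 = fully forward (above the injectors' back ends, so none can be laid in), 0.050 m = fully back (clear); stays where left, friction about 3 N
- keeper_grip (a point): Middle of the black grip block on top of the keeper bar, 14 mm (x) by 44 mm (y) by 34 mm high, axes parallel to the rack's; block from 19 mm below to 15 mm above this point
- drip_tray: Loose open aluminium drip tray, 64 (x) x 220 (y) x 22 mm, 0.3 kg; origin at the centre of its underside, z up. An upright grip tab stands in its middle: 10 mm thick (y), 36 mm wide (x), top 73 mm above the underside. Same either way round
- injector_1: Loose injector lying on the small rubber mat (4 mm thick), about 190 mm long, 0.47 kg; may be absent. Origin at its underside; axis 12.5 mm above; y points from slim nozzle end to black connector end. Body 24 mm thick from y = -36 to +68 mm (grip it across, y -15 to +20), shank 16 mm thick from -70 to -36, thin tip beyond, connector end 20 mm thick to y = +95; stub up to z 48 behind the grip. Any roll will do
- injector_2: Loose injector lying on the small rubber mat (4 mm thick), about 181 mm long, 0.47 kg; may be absent. Origin at its underside; axis 12.5 mm above; y points from slim nozzle end to black connector end. Body 24 mm thick from y = -36 to +68 mm (grip it across, y -15 to +20), shank 16 mm thick from -70 to -36, thin tip beyond, connector end 20 mm thick to y = +91; stub up to z 48 behind the grip. Any roll will do
- injector_3: Loose injector lying on the small rubber mat (4 mm thick), about 195 mm long, 0.5 kg; may be absent. Origin at its underside; axis 12.5 mm above; y points from slim nozzle end to black connector end. Body 24 mm thick from y = -36 to +68 mm (grip it across, y -15 to +20), shank 16 mm thick from -70 to -36, thin tip beyond, connector end 20 mm thick to y = +98; stub up to z 48 behind the grip. Any roll will do
- injector_4: Loose injector lying on the small rubber mat (4 mm thick), about 182 mm long, 0.48 kg; may be absent. Origin at its underside; axis 12.5 mm above; y points from slim nozzle end to black connector end. Body 24 mm thick from y = -36 to +68 mm (grip it across, y -15 to +20), shank 16 mm thick from -70 to -36, thin tip beyond, connector end 20 mm thick to y = +91; stub up to z 48 behind the grip. Any roll will do
- shank_1 (a point): Point on the axis of injector_1 in the middle of its slim shank, 55 mm from its origin towards the nozzle tip
- shank_2 (a point): Point on the axis of injector_2 in the middle of its slim shank, 55 mm from its origin towards the nozzle tip
- shank_3 (a point): Point on the axis of injector_3 in the middle of its slim shank, 55 mm from its origin towards the nozzle tip
- shank_4 (a point): Point on the axis of injector_4 in the middle of its slim shank, 55 mm from its origin towards the nozzle tip
- grease_tin: Bystander: round grease tin, 68 mm across, 34 mm high, behind the mat
- black_sleeve: Bystander: black turned sleeve 56 mm thick, 120 mm long, lying at the back
- tape_roll: Bystander: roll of black tape, 58 mm across, 19 mm high, behind the rack

How it is judged:
By the outcome, as a careful person would: the job done as asked, in the order asked, and still so for the second after the job is handed in, with the robot touching nothing.
Of injector_1, injector_2, injector_3, injector_4 only 3 to 4 are there at a start; the rules pass over those that are not, and their reading is None.
At some moment in a run one of drip_tray may be knocked a few centimetres aside while the robot is not near it.
Once in a run the grip may slacken for a moment while it holds something.
It also fails if it takes over 210 s, if anything falls off the work surface, if the arm or the gripper's body presses on something with over 40 N, if the wrist force passes 120 N, or if a joint passes its speed limit or range.

## Robot

A 7-joint arm with a two-finger parallel gripper is mounted at the origin on a cart in front of the work surface, level with it; the furniture and walls round the work are solid. World frame = base frame: x ahead of the robot, y to its left, z up, the work surface at z = 0. Lengths are in m, angles in rad, forces in N, time in s.
With the tool pointing down it reaches from about 0.425 to 0.875 m from the base axis. Payload 8.4 kg.
Tool frame: the origin (TCP) lies at the very end of the fingers, on their centre line; the grasp point (between the pads) lies 19 mm behind it; x points along the fingers, z is the direction in which the jaws open and shut, and the axes are right-handed (so a half turn about x gives the same grasp; the last joint's range is limited). The gripper opens to 85 mm and grips with 20 to 120 N. Pads are 22 mm wide; open, the fingers measure 114 mm over their backs; the gripper's body (76 mm by 85 mm) begins 54 mm behind the grasp point. The pads swing forward as they close: fully open they stand 13 mm farther back than shut.
Start: joints at [1.164, 0.333, 0.04, 1.465, -0.013, 1.343, -0.059], TCP at [0.197, -0.619, 0.231] pointing down, gripper open.
Joint ranges: [-2.58, 2.58], [-0.38, 2.09], [-1.3, 1.39], [0.25, 2.4], [-1.5, 4.64], [0.08, 2.09], [-2.65, 2.65]. Speed limits (rad/s): [2.22, 2.22, 2.79, 2.79, 3.14, 3.14, 3.14].

## Interface

Orientations are given as [roll, pitch, yaw] about the fixed x, y, z axes, in that order (R = Rz(yaw) Ry(pitch) Rx(roll)).
In Python, from cell import bot, grab_frame, camera_params, workorder gives the robot as it stands. The module is installed in compiled form; this text tells all that it offers.
- The arm moves only by the shell command python3 -m crank 'ROWS' [FORCE]. ROWS is JSON, a list that holds one entry, the list of rows, each a list of 7 numbers: the shift along the tool's x, y, z in mm, then the turn, a rotation vector about the tool's x, y, z in degrees, then the closure, from 0 (fully open) to 1 (shut). A call has 1 to 20 rows; each row shifts and turns the commanded pose from where the row before left it, along the tool's axes as they then stand; what a row does not reach is not made up. A row lasts 1/10 s, in which the tool goes at most 50 mm and 8.59 degrees, less where a joint would pass 70% of its speed; a pose out of reach is approached as far as the arm can. A call is refused whole if a number of a shift passes 50 or a number of a turn 8.59, either way. A call with a gripper value outside its range is refused whole. The fingers move at their own pace and stop on an object; FORCE is the grip in N (left out, the last holds). Time passes only in rows, so rows that do not move let the fingers close. It gives the time, the measured TCP pose, the force and the opening at its end, in the units of the state.
- bot.sense(): the state, without advancing time (a new reading comes with each control period).
- grab_frame(name): name is "scene" or "top" or "wrist"; returns the picture (400x640x3 uint8, red, green, blue); there is no depth.
- camera_params(name): a dict with "fx", "fy", "cx", "cy" (pixels), "D" ([k1, k2, p1, p2, k3] as OpenCV has them; the pictures are not rectified), "eye" and "rotation" of the camera in the world. Camera axes: x right, y up, looking along -z (the intrinsics and any distortion apply to the point x, -y, -z); pixel columns grow to the right and rows downward; lengths in m; the calibration is good to about 2 mm. A picture is of the moment at which its call begins: read the wrist's pose just before it. camera_params takes no time and is no camera call; for the wrist camera it gives the pose at the moment of the call.
- workorder.sign_off(): hands the job in, once; it reports no verdict.
The state is a dict: "time": time; "joint_pos": joint angles; "joint_vel": joint speeds; "joint_torque": joint torques, N m; "eef_pos": TCP position; "tcp_rot": TCP orientation; "wrist_force": force on the tool from outside, world axes, zero at the start; "wrist_torque": the same for the moment, N m; "gripper_width": opening from 0.0 (shut) to 1.0 (fully open).
Only numpy, scipy, OpenCV 4.12 (cv2) and the standard library are available. Lean on these libraries where they do the work, as an engineer would, in place of code of your own. Each camera call takes 0.05 s, during which the arm holds its last target.

## Working session

There is one attempt and no reset: what is moved stays moved. The work goes in short steps, Python scripts to look and compute and a shell command to move; the robot and the scene stay as the last step left them, time stands still between calls to the robot, and variables do not carry over. Pictures are saved under pics/ and viewed, and the job is handed in when it is done.

```bash
ls; mkdir -p pics; python3 - <<'E'
from cell import bot, grab_frame, camera_params
import cv2
print(bot.sense())
for n in ("scene","top","wrist"):
    p=camera_params(n); print(n,p)
    cv2.imwrite(f"pics/{n}0.png",cv2.cvtColor(grab_frame(n),cv2.COLOR_RGB2BGR))
E
```

```text
pics
{'time': 0.0, 'joint_pos': array([ 1.16381018,  0.33389715,  0.03985882,  1.46624832, -0.01344663,
        1.34329653, -0.05848802]), 'joint_vel': array([ 2.07184529e-04, -1.73185440e-03,  4.08962408e-04,  7.01759434e-05,
       -1.89056892e-05,  2.16582757e-04,  2.46431631e-03]), 'joint_torque': array([ 4.63538890e-04, -6.58553195e+01,  1.36630341e+00, -4.05551219e+01,
        1.70230167e-02,  1.26975853e-02, -1.12073269e-05]), 'eef_pos': array([ 0.19678029, -0.61903056,  0.23044116]), 'tcp_rot': array([-3.10556449,  1.56921241,  1.9146093 ]), 'wrist_force': array([-0.0141029 , -0.60779525, -1.36100096]), 'wrist_torque': array([-0.04265149, -0.00069833, -0.033917  ]), 'gripper_width': 0.9989785957543755}
scene {'fx': 475.5376173460372, 'fy': 475.5376173460372, 'cx': 323.764002277965, 'cy': 199.0269902331067, 'D': array([-0.0918077,  0.       ,  0.       ,  0.       ,  0.       ]), 'eye': array([-0.16766735,  0.4638955 ,  0.88716394]), 'rotation': array([ 0.92447742, -0.004691  , -2.19936276])}
top {'fx': 412.79231154455687, 'fy': 412.79231154455687, 'cx': 325.15312640163137, 'cy': 206.80656653561635, 'D': array([0.02886533, 0.        , 0.        , 0.        , 0.        ]), 'eye': array([ 0.43174204, -0.09898838,  1.12498769]), 'rotation': array([ 0.16917313, -0.02227678, -1.58742019])}
wrist {'fx': 276.0850150885855, 'fy': 276.0850150885855, 'cx': 322.46507780104804, 'cy': 197.36703942105152, 'D': array([-0.02146787,  0.        ,  0.        ,  0.        ,  0.        ]), 'eye': array([ 0.27314973, -0.59484382,  0.37308513]), 'rotation': array([-3.14832296e-01,  6.71475515e-04, -1.26308773e+00])}
```

View pics/scene0.png

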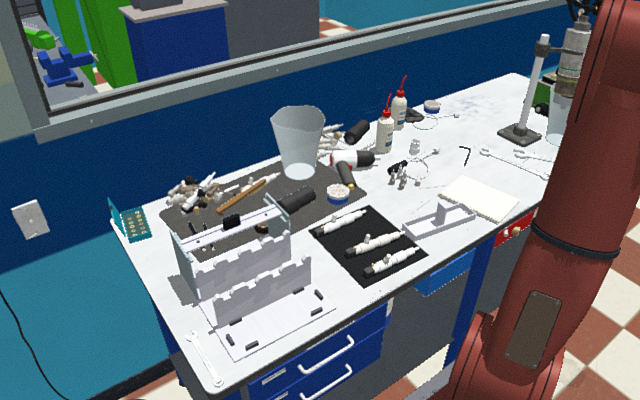

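View pics/top0.png

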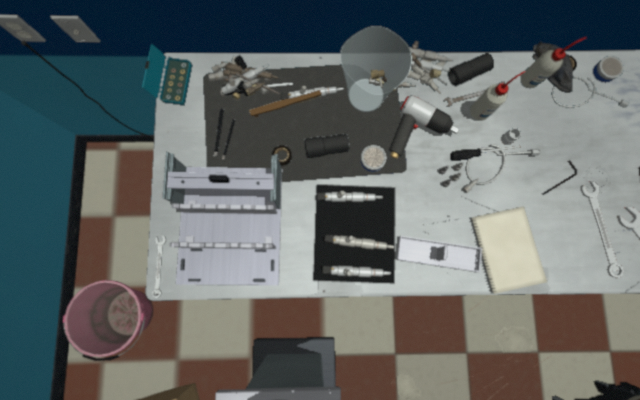

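View pics/wrist0.png

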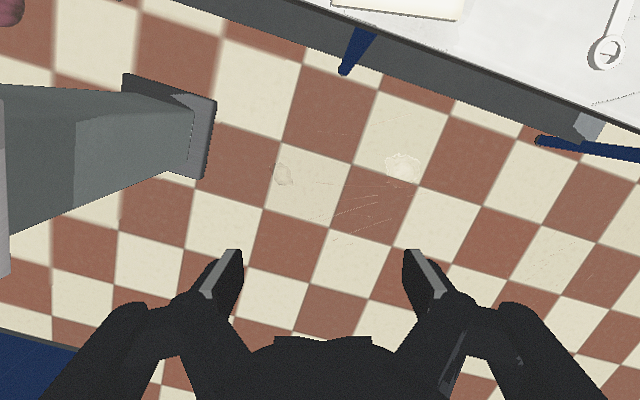

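```bash
cat > h.py <<'E'
import numpy as np, cv2, json
from scipy.spatial.transform import Rotation as Ro
from cell import bot, grab_frame, camera_params
F=np.diag([1,-1,-1.])
def par(n):
    p=camera_params(n); K=np.array([[p['fx'],0,p['cx']],[0,p['fy'],p['cy']],[0,0,1]])
    R=Ro.from_euler('xyz',p['rotation']).as_matrix()@F   # cv cam->world
    return K,np.array(p['D'],float),R,np.array(p['eye'])
def ray(P,uv):
    K,D,R,e=P
    q=cv2.undistortPoints(np.array(uv,float).reshape(-1,1,2),K,D).reshape(-1,2)
    d=np.c_[q,np.ones(len(q))]@R.T
    return e,d/np.linalg.norm(d,axis=1,keepdims=True)
def plane(P,uv,z):
    e,d=ray(P,uv); return e+d*((z-e[2])/d[:,2])[:,None]
def proj(P,X):
    K,D,R,e=P; X=np.array(X,float).reshape(-1,3)
    return cv2.projectPoints((X-e)@R,np.zeros(3),np.zeros(3),K,D)[0].reshape(-1,2)
def tri(obs):
    """obs list of (P,uv); least squares point + residuals (mm)"""
    A=np.zeros((3,3));b=np.zeros(3);L=[]
    for P,uv in obs:
        e,d=ray(P,[uv]);M=np.eye(3)-np.outer(d[0],d[0]);A+=M;b+=M@e;L.append((M,e))
    X=np.linalg.solve(A,b)
    return X,[float(np.linalg.norm(M@(X-e))*1000) for M,e in L]
def snap(n,f=None):
    P=par(n); im=cv2.cvtColor(grab_frame(n),cv2.COLOR_RGB2BGR)
    if f: cv2.imwrite('pics/'+f+'.png',im); np.savez('pics/'+f+'.npz',K=P[0],D=P[1],R=P[2],e=P[3])
    return im,P
def load(f):
    z=np.load('pics/'+f+'.npz'); return cv2.imread('pics/'+f+'.png'),(z['K'],z['D'],z['R'],z['e'])
def crop(im,f,x0,y0,x1,y1,s):
    c=cv2.resize(im[y0:y1,x0:x1],None,fx=s,fy=s,interpolation=cv2.INTER_CUBIC); cv2.imwrite('pics/'+f+'.png',c)
def toolR(): return Ro.from_euler('xyz',bot.sense()['tcp_rot']).as_matrix()
def downR(ang):
    """tool pointing down, jaw axis z at world angle ang (rad) """
    z=np.array([np.cos(ang),np.sin(ang),0]);x=np.array([0,0,-1.]);return np.c_[x,np.cross(z,x),z]
def go(pos,R):
    """print rotation (deg rotvec tool axes) and shift mm to be done AFTER the rotation, in new tool axes"""
    s=bot.sense();R0=toolR()
    print('turn deg',np.round(np.degrees(Ro.from_matrix(R0.T@R).as_rotvec()),2),
      'shift(new axes) mm',np.round(R.T@(np.array(pos)-s['eef_pos'])*1000,1),'shift(old axes)',np.round(R0.T@(np.array(pos)-s['eef_pos'])*1000,1))
def st():
    s=bot.sense();print('t',round(s['time'],2),'pos',np.round(s['eef_pos'],4),'F',np.round(s['wrist_force'],1),'w',round(s['gripper_width'],3))
    R=toolR();print('R cols x',np.round(R[:,0],3),'y',np.round(R[:,1],3),'z',np.round(R[:,2],3),'zang',round(np.degrees(np.arctan2(R[1,2],R[0,2])),2))
E
python3 - <<'E'
from h import *
st()
im,P=snap('top','top1'); crop(im,'top1a',150,140,290,300,4); crop(im,'top1b',300,175,500,300,4)
im,P=snap('scene','scene1'); crop(im,'scene1a',160,190,350,370,4);crop(im,'scene1b',300,170,500,300,4)
E
```

```text
t 0.15 pos [ 0.1968 -0.6191  0.2306] F [-0.9 -0.2  0.4] w 0.998
R cols x [-0.     0.001 -1.   ] y [ 0.953  0.303 -0.   ] z [ 0.303 -0.953 -0.001] zang -72.36
```

View pics/top1a.png

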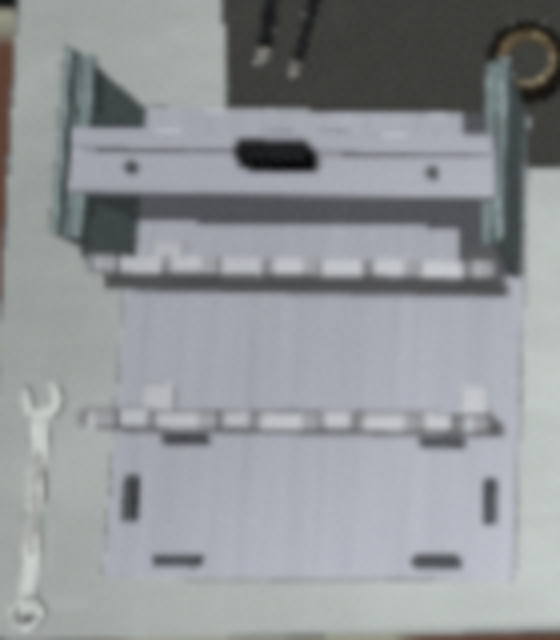

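View pics/top1b.png

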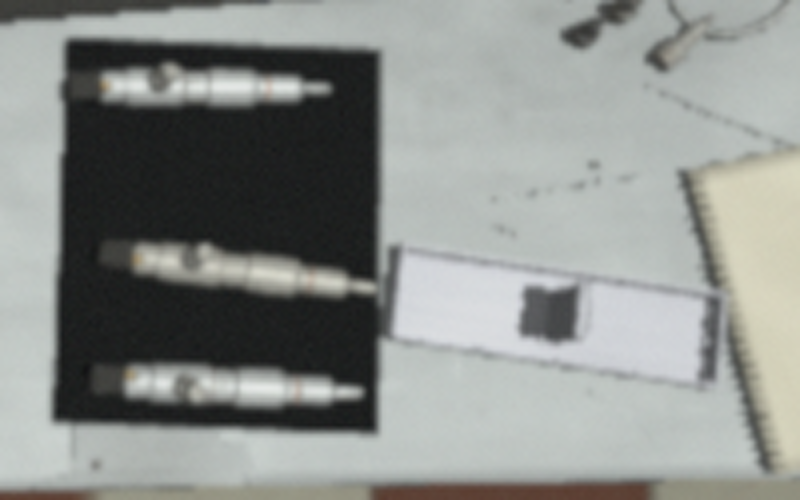

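View pics/scene1a.png

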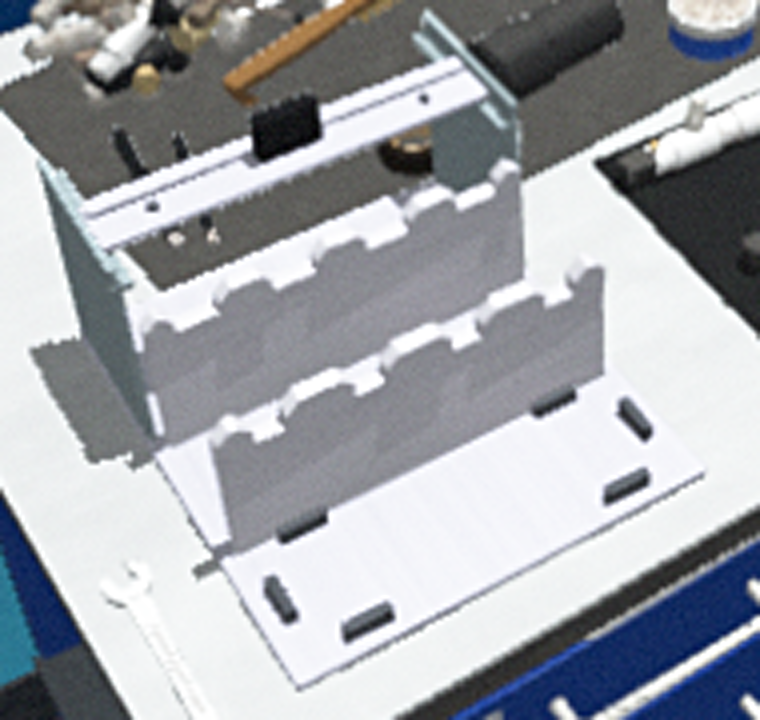

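View pics/scene1b.png

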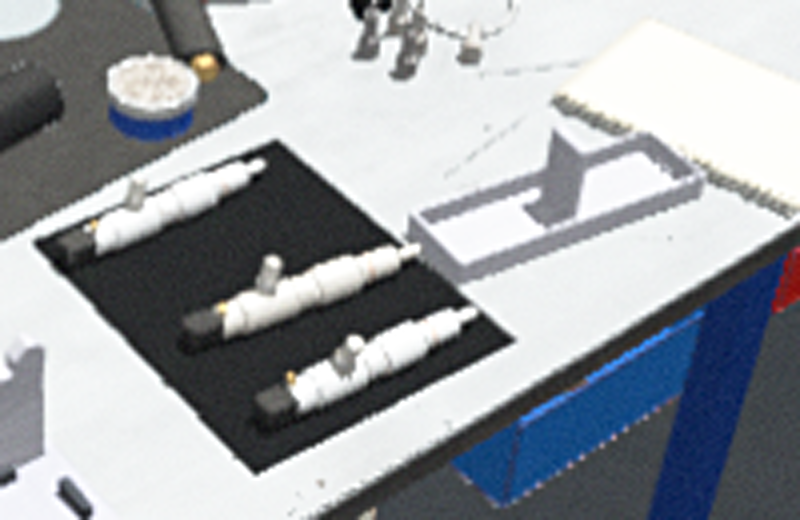

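```bash
python3 - <<'E'
from h import *
imt,T=load('top1'); ims,S=load('scene1')
c4=lambda x0,y0,l:[(x0+u/4-.375,y0+v/4-.375) for u,v in l]
# rack plate front corners (z=8), stops
tp=c4(150,140,[(105,578),(515,580)]); sp=c4(160,190,[(299,688),(704,472)])
for a,b,n in zip(tp,sp,('FL','FR')): print(n,'plane',plane(T,[a],.008),plane(S,[b],.008),'tri',tri([(T,a),(S,b)]))
# keeper grip block top corners/centre top: top view blob (276,155); scene top face centre (287,107)
a=c4(150,140,[(276,150)])[0]; b=c4(160,190,[(287,105)])[0]; print('grip',tri([(T,a),(S,b)]))
# bar ends front-bottom edge: hole points
for a,b in zip(c4(150,140,[(131,167),(432,172)]),c4(160,190,[(152,207),(425,98)])): print('hole',tri([(T,a),(S,b)]))
# rail front tooth end tops : left end & right end
# injector ends
for n,a,b in (('inj A conn',(68,86),(70,245)),('A tip',(332,88),(265,162)),('B conn',(101,252),(190,330)),('B tip',(376,288),(418,248)),('C conn',(92,378),(262,405)),('C tip',(364,392),(476,313))):
    a=c4(300,175,[a])[0]; b=c4(300,170,[b])[0]; print(n,'tri',tri([(T,a),(S,b)]),'top z16',plane(T,[a],.0165))
for n,a,b in (('tray c1',(395,247),(412,213)),('c2',(386,337),(465,265)),('c3',(712,385),(700,170)),('c4',(722,290),(650,135)),('tab',(580,287),(556,132))):
    a=c4(300,175,[a])[0]; b=c4(300,170,[b])[0]; print(n,'tri',tri([(T,a),(S,b)]),'top z22',plane(T,[a],.022))
for n,uv in (('tin',(374,157)),('sleeve',(326,145)),('tape',(282,155))): print(n,plane(T,[uv],.03))
E
```

```text
FL plane [[0.42107642 0.26872145 0.008     ]] [[0.41816312 0.26848456 0.008     ]] tri (array([0.42045398, 0.26866028, 0.00570414]), [0.9826273914661355, 0.9826273914661002])
FR plane [[0.41455065 0.00041663 0.008     ]] [[0.41113576 0.00336205 0.008     ]] tri (array([0.41443469, 0.00081276, 0.00305298]), [0.05933969267526883, 0.05933969267524168])
grip (array([0.66673183, 0.12506125, 0.17672828]), [0.5059831407388506, 0.5059831407388751])
hole (array([0.66466785, 0.21826124, 0.14573448]), [0.6864748248737443, 0.6864748248735489])
hole (array([0.65916141, 0.03784851, 0.14632553]), [1.2318181286815209, 1.231818128681414])
inj A conn tri (array([ 0.64618808, -0.10625548,  0.0281811 ]), [3.124419847124547, 3.1244198471244067]) top z16 [[ 0.65062741 -0.10398963  0.0165    ]]
A tip tri (array([ 0.64621147, -0.28533649,  0.01785131]), [0.7680397939496005, 0.7680397939497007]) top z16 [[ 0.64700053 -0.28500415  0.0165    ]]
B conn tri (array([ 0.53489569, -0.12582326,  0.02209348]), [1.7296415136416206, 1.7296415136416516]) top z16 [[ 0.53660334 -0.12468429  0.0165    ]]
B tip tri (array([
[... 598 characters left out ...]
.47402218, -0.31547724,  0.02446671]), [3.7872649202911006, 3.7872649202911184]) top z22 [[ 0.47679262 -0.31323888  0.022     ]]
c3 tri (array([ 0.44107962, -0.52590924,  0.03067939]), [1.5685175269904483, 1.568517526990448]) top z22 [[ 0.44228222 -0.52811145  0.022     ]]
c4 tri (array([ 0.50330563, -0.54467874,  0.0155713 ]), [2.892093269671917, 2.892093269672055]) top z22 [[ 0.50491233 -0.5399432   0.022     ]]
tab tri (array([ 0.50375301, -0.43138286,  0.06896924]), [1.6566695881001359, 1.6566695881002906]) top z22 [[ 0.50816804 -0.44489638  0.022     ]]
tin [[ 0.75577529 -0.26333089  0.03      ]]
sleeve [[ 0.7914317  -0.13170741  0.03      ]]
tape [[ 0.76399059 -0.01054463  0.03      ]]
```

```bash
python3 -m crank '[[[-14,0,0,-7.9,0,0,0],[-14,0,0,-7.9,0,0,0],[-14,0,0,-7.9,0,0,0],[-14,0,0,-7.9,0,0,0],[-14,0,0,-7.9,0,0,0],[-14,0,0,-7.9,0,0,0],[-14,0,0,-7.9,0,0,0],[-14,0,0,-7.9,0,0,0],[-14,0,0,-7.9,0,0,0],[0,0,0,0,0,0,0]]]'; python3 -c "
from h import *
st(); go([0.50,-0.40,0.34],downR(np.radians(-1.3)))"
```

```text
time: 1.25
eef_pos: [0.197, -0.62, 0.3592]
tcp_rot: [-1.151, 1.568, -1.171]
wrist_force: [-0.5, 0.1, 0.5]
gripper_width: 0.997
t 1.25 pos [ 0.197  -0.62    0.3592] F [-0.5  0.1  0.5] w 0.997
R cols x [ 0.001 -0.003 -1.   ] y [ 0.02   1.    -0.003] z [ 1.    -0.02   0.001] zang -1.15
turn deg [0.15 0.07 0.15] shift(new axes) mm [ 19.2 226.8 297.9] shift(old axes) [ 19.  226.1 298.5]
```

```bash
python3 -m crank '[[[2,20,20,0,0,0,0],[2,28,38,0,0,0,0],[2,28,38,0,0,0,0],[2,28,38,0,0,0,0],[2,28,38,0,0,0,0],[2,28,38,0,0,0,0],[2,28,38,0,0,0,0],[2,28,38,0,0,0,0],[2,10,10,0,0,0,0],[0,0,0,0,0,0,0],[0,0,0,0,0,0,0]]]'; python3 -c "
from h import *
st(); im,P=snap('wrist','w1')"
```

```text
time: 2.35
eef_pos: [0.497, -0.4007, 0.3386]
tcp_rot: [-3.087, 1.569, -3.112]
wrist_force: [-0.1, -0.4, 1.4]
gripper_width: 1.003
t 2.35 pos [ 0.497  -0.4007  0.3386] F [-0.1 -0.4  1.4] w 1.003
R cols x [-0.001 -0.    -1.   ] y [ 0.025  1.    -0.   ] z [ 1.    -0.025 -0.001] zang -1.43
```

View pics/w1.png

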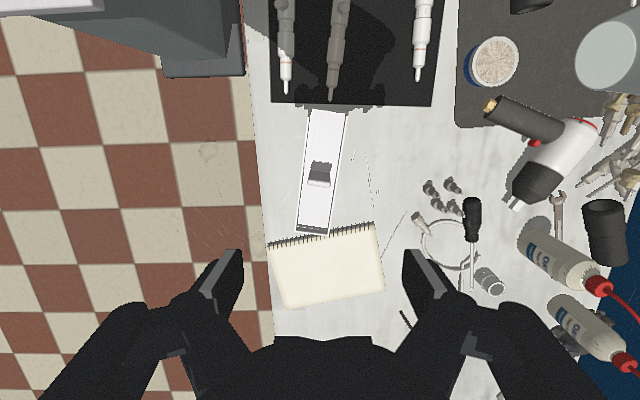

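```bash
python3 -m crank '[[[0,25,3,0,0,0,0],[0,40,3,0,0,0,0],[0,40,3,0,0,0,0],[0,40,3,0,0,0,0],[0,40,3,0,0,0,0],[0,40,3,0,0,0,0],[0,40,3,0,0,0,0],[0,40,3,0,0,0,0],[0,20,3,0,0,0,0],[0,5,0,0,0,0,0],[0,0,0,0,0,0,0]]]'; python3 -c "
from h import *
st(); im,P=snap('wrist','w2')"
```

```text
time: 3.5
eef_pos: [0.5318, -0.072, 0.3394]
tcp_rot: [-1.362, 1.57, -1.386]
wrist_force: [-0.8, 0.3, -0.6]
gripper_width: 0.999
t 3.5 pos [ 0.5318 -0.072   0.3394] F [-0.8  0.3 -0.6] w 0.999
R cols x [ 0.    -0.001 -1.   ] y [ 0.024  1.    -0.001] z [ 1.    -0.024  0.   ] zang -1.38
```

View pics/w2.png

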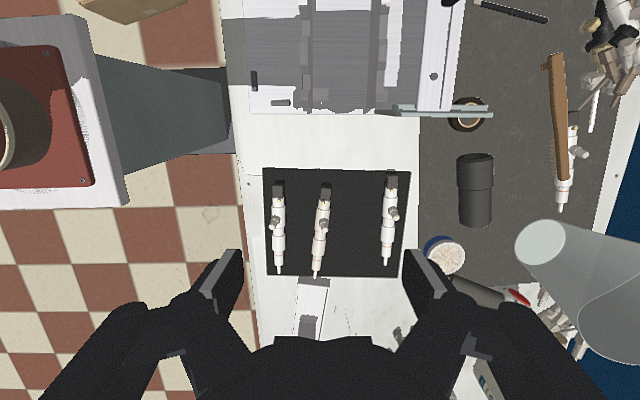

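```bash
python3 -m crank '[[[-10,30,2,0,0,0,0],[-10,30,2,0,0,0,0],[-10,30,2,0,0,0,0],[-10,30,2,0,0,0,0],[0,30,2,0,0,0,0],[0,0,0,0,0,0,0],[0,0,0,0,0,0,0]]]'; python3 -c "
from h import *
st(); im,P=snap('wrist','w3')"
```

```text
time: 4.25
eef_pos: [0.5458, 0.0772, 0.379]
tcp_rot: [-2.236, 1.57, -2.261]
wrist_force: [-0.3, -1.1, 0.5]
gripper_width: 0.999
t 4.25 pos [0.5458 0.0772 0.379 ] F [-0.3 -1.1  0.5] w 0.999
R cols x [-0.    -0.001 -1.   ] y [ 0.024  1.    -0.001] z [ 1.    -0.024 -0.   ] zang -1.38
```

View pics/w3.png

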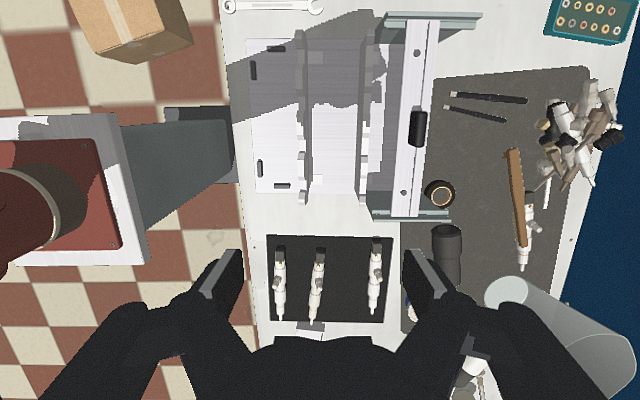

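Full rack in view (tray stops around (245–290, 45–185), grip block at (418,128)). Zoom to find pixels.

```bash
python3 -c "
from h import *
im,P=load('w3'); crop(im,'w3a',225,0,495,225,2.9)"
```

```text
(no output)
```

View pics/w3a.png

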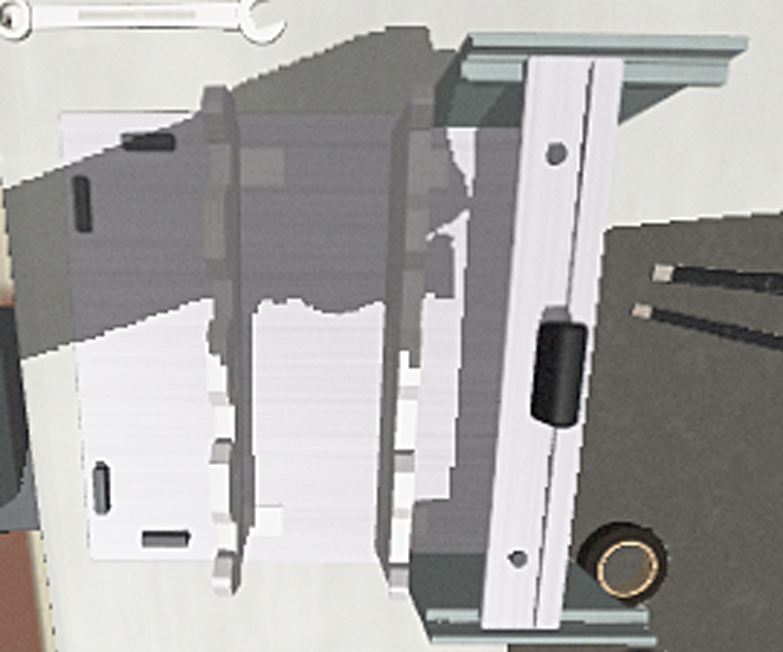

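```bash
python3 - <<'E'
from h import *
im,W=load('w3'); _,T=load('top1'); _,S=load('scene1')
c=lambda l:[(225+(u+.5)/2.9-.5,(v+.5)/2.9-.5) for u,v in l]
print('eye',W[3])
print('corners z8',plane(W,c([(60,112),(92,559)]),.008))
st=plane(W,c([(82,204),(101,488),(148,141),(165,538)]),.020); print('stops z20\n',st)
tp=[(150+u/4-.375,140+v/4-.375) for u,v in [(131,167),(432,172)]]
for a,b in zip(tp,c([(556,154),(518,559)])): print('hole',tri([(T,a),(W,b)]), plane(W,[b],.146))
print('grip top',plane(W,c([(549,322),(586,322),(578,427),(541,425)]),.177))
# rail ends tops: front rail near end, rear
print('bar ends z .146',plane(W,c([(527,58),(483,626)]),.147))
E
```

```text
eye [0.54832561 0.15707423 0.52155724]
corners z8 [[0.42309946 0.26981723 0.008     ]
 [0.41586941 0.00232381 0.008     ]]
stops z20
 [[0.43376295 0.21946141 0.02      ]
 [0.42935669 0.05306818 0.02      ]
 [0.47418572 0.25111054 0.02      ]
 [0.46790221 0.01903586 0.02      ]]
hole (array([0.66479263, 0.21829955, 0.14769748]), [0.16193667084101782, 0.16193667084113794]) [[0.66547778 0.21865033 0.146     ]]
hole (array([0.66035836, 0.03889626, 0.14617352]), [0.33169686526336584, 0.33169686526332237]) [[0.66075286 0.03886244 0.146     ]]
grip top [[0.65765148 0.15073515 0.177     ]
 [0.67298639 0.15043669 0.177     ]
 [0.6733986  0.10731752 0.177     ]
 [0.65740387 0.10851145 0.177     ]]
bar ends z .146 [[0.65061021 0.25459644 0.147     ]
 [0.64514381 0.00422545 0.147     ]]
```

```bash
python3 -c "
from h import *
go([.665,.129,.151],downR(-0.0262))"
```

```text
turn deg [ 0.05 -0.03  0.04] shift(new axes) mm [228.   55.6 117.8] shift(old axes) [227.9  55.7 117.9]
```

```bash
python3 -m crank '[[[0,14,30,0,0,0,0.3],[0,14,30,0,0,0,0.5],[0,14,30,0,0,0,0.5],[20,13.7,27.9,0,0,0,0.5],[40,0,0,0,0,0,0.5],[40,0,0,0,0,0,0.5],[40,0,0,0,0,0,0.5],[30,0,0,0,0,0,0.5],[0,0,0,0,0,0,0.5]]]' 30; python3 -c "
from h import *
st(); snap('wrist','w4'); go([.665,.129,.151],downR(-0.0262))"
```

```text
time: 5.2
eef_pos: [0.6628, 0.128, 0.204]
tcp_rot: [-2.746, 1.562, -2.771]
wrist_force: [0.0, -0.1, 0.1]
gripper_width: 0.503
t 5.2 pos [0.6628 0.128  0.204 ] F [ 0.  -0.1  0.1] w 0.503
R cols x [-0.008 -0.003 -1.   ] y [ 0.025  1.    -0.003] z [ 1.    -0.026 -0.008] zang -1.46
turn deg [ 0.06 -0.22  0.11] shift(new axes) mm [56.4  0.   1. ] shift(old axes) [56.4  0.1  1.2]
```

View pics/w4.png

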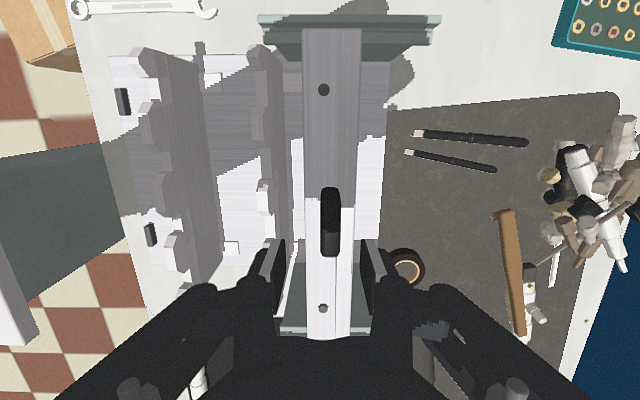

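```bash
python3 -c "
from h import *
im,P=load('w4'); crop(im,'w4a',290,170,380,270,6)
print(P[3])"
```

```text
[0.66652799 0.20822238 0.34632381]
```

View pics/w4a.png

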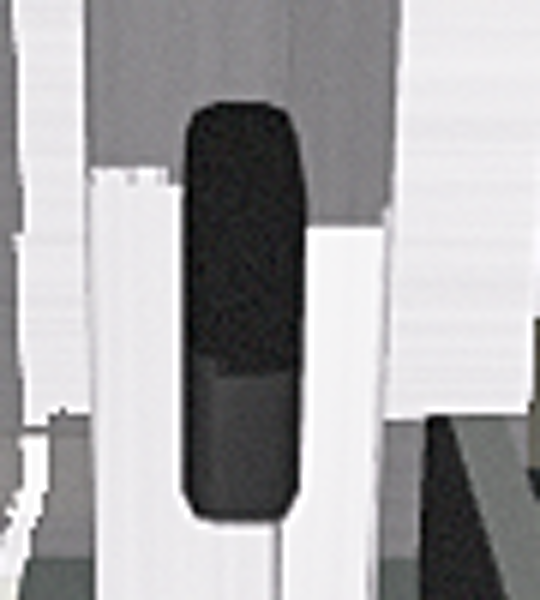

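```bash
python3 -c "
from h import *
im,P=load('w4'); X=plane(P,[(330.3,221.4)],.177); print(X); go([X[0,0],X[0,1],.151],downR(-0.0262))"
```

```text
[[0.66864162 0.13542298 0.177     ]]
turn deg [ 0.06 -0.22  0.11] shift(new axes) mm [56.4  6.5  4.4] shift(old axes) [56.4  6.6  4.7]
```

```bash
python3 - <<'E'
from h import *
_,W3=load('w3');_,W4=load('w4');_,T=load('top1'); _,S=load('scene1')
c=lambda u,v:(225+(u+.5)/2.9-.5,(v+.5)/2.9-.5)
w3=c(564,374); w4=(330.3,221.4); t=(150+276/4-.375,140+150/4-.375); s=(160+287/4-.375,190+105/4-.375)
for o in ([(W3,w3),(T,t)],[(W3,w3),(W4,w4)],[(T,t),(W4,w4)],[(T,t),(S,s)],[(W3,w3),(T,t),(W4,w4),(S,s)]): print(tri(o))
print('w4 bar holes', plane(W4,[(323.5,89.5),(323,308)],.147))
X=np.array([[.6648,.2183,.147],[.6604,.0389,.147]]);print(proj(W4,X))
E
```

```text
(array([0.67026237, 0.12858847, 0.16345451]), [0.09742803891380263, 0.09742803891383654])
(array([0.66937516, 0.12914666, 0.16387009]), [0.8108545985645389, 0.8108545985643391])
(array([0.66964133, 0.12901144, 0.16289852]), [0.8822724351033926, 0.8822724351032795])
(array([0.66673183, 0.12506125, 0.17672828]), [0.5059831407388506, 0.5059831407388751])
(array([0.66831574, 0.12801308, 0.17194775]), [1.5528058269098612, 1.3646812265609678, 4.829497779708031, 5.04436605854193])
w4 bar holes [[0.66605283 0.21915209 0.147     ]
 [0.66123978 0.03999805 0.147     ]]
[[321.6791299   90.89300009]
 [322.07828783 309.03408012]]
```

```bash
python3 - <<'E'
from h import *
im,S=load('scene1'); im3,W3=load('w3'); im4,W4=load('w4')
crop(im,'s1g',215,205,255,235,16)
g=np.array([.6695,.129])
ex=np.array([1,-.0262]);ey=np.array([.0262,1])
for zt in (.164,.178):
    for zz in (zt,zt-.034):
        X=[np.r_[g+a*.007*ex+b*.022*ey,zz] for a,b in ((-1,-1),(1,-1),(1,1),(-1,1))]
        print(zt,zz,'scene',np.round((proj(S,X)-[215,205])*16).tolist(),'w4',np.round((proj(W4,X)-[290,170])*6).tolist())
E
```

```text
0.164 0.164 scene [[390.0, 212.0], [348.0, 163.0], [82.0, 267.0], [122.0, 318.0]] w4 [[189.0, 478.0], [302.0, 479.0], [311.0, 139.0], [189.0, 139.0]]
0.164 0.13 scene [[413.0, 384.0], [372.0, 335.0], [110.0, 440.0], [150.0, 491.0]] w4 [[192.0, 361.0], [290.0, 362.0], [296.0, 64.0], [192.0, 63.0]]
0.178 0.178 scene [[380.0, 139.0], [338.0, 91.0], [70.0, 194.0], [110.0, 244.0]] w4 [[188.0, 538.0], [309.0, 538.0], [318.0, 178.0], [188.0, 178.0]]
0.178 0.144 scene [[403.0, 314.0], [362.0, 265.0], [99.0, 370.0], [138.0, 420.0]] w4 [[191.0, 405.0], [294.0, 406.0], [301.0, 92.0], [191.0, 92.0]]
```

View pics/s1g.png

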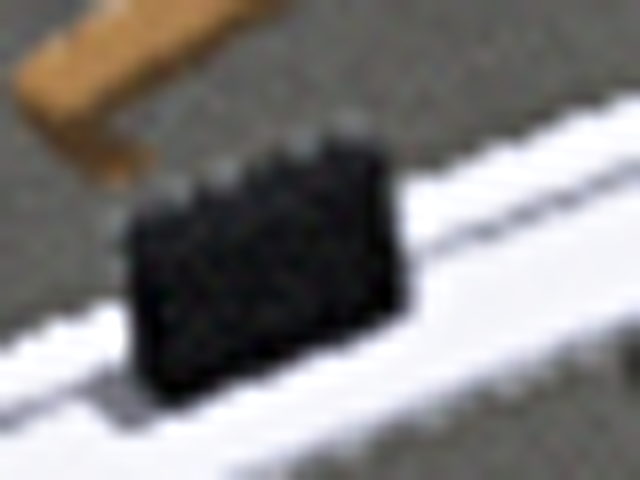

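```bash
python3 -m crank '[[[10,1,3,0,0,0,0.5],[15,1,2.5,0,0,0,0.5],[15,0,0,0,0,0,0.5],[9,0,0,0,0,0,0.5],[0,0,0,0,0,0,0.5]]]'; python3 -m crank '[[[0,0,0,0,0,0,0.7],[0,0,0,0,0,0,1],[0,0,0,0,0,0,1],[0,0,0,0,0,0,1],[0,0,0,0,0,0,1],[0,0,0,0,0,0,1]]]' 30; python3 -c "
from h import *
st()"
```

```text
time: 5.75
eef_pos: [0.6692, 0.1337, 0.1583]
tcp_rot: [-2.911, 1.568, -2.933]
wrist_force: [0.7, 0.2, 0.3]
gripper_width: 0.499
time: 6.35
eef_pos: [0.6702, 0.1342, 0.1611]
tcp_rot: [0.255, 1.57, 0.233]
wrist_force: [-3.4, -0.9, 5.9]
gripper_width: 0.154
t 6.35 pos [0.6702 0.1342 0.1611] F [-3.4 -0.9  5.9] w 0.154
R cols x [ 0.001  0.    -1.   ] y [0.022 1.    0.   ] z [ 1.    -0.022  0.001] zang -1.27
```

```bash
python3 -m crank '[[[-4,0,0,0,0,0,1],[0,0,8,0,0,0,1],[0,0,10,0,0,0,1],[0,0,10,0,0,0,1],[0,0,10,0,0,0,1],[0,0,0,0,0,0,1]]]'; python3 -c "
from h import *
st()"
```

```text
time: 6.95
eef_pos: [0.7014, 0.1333, 0.1614]
tcp_rot: [-2.948, 1.552, -2.968]
wrist_force: [-35.0, -2.0, -8.6]
gripper_width: 0.152
t 6.95 pos [0.7014 0.1333 0.1614] F [-35.   -2.   -8.6] w 0.152
R cols x [-0.018 -0.003 -1.   ] y [ 0.02   1.    -0.004] z [ 1.    -0.02  -0.018] zang -1.14
```

```bash
python3 -m crank '[[[0,0,0,0,0,0,1],[0,0,0,0,0,0,1]]]'; python3 -m crank '[[[0,0,2,0,0,0,1],[0,0,2,0,0,0,1],[0,0,0,0,0,0,1]]]';python3 -c "
from h import *
snap('wrist','w5')"
```

```text
time: 7.15
eef_pos: [0.7014, 0.1333, 0.1613]
tcp_rot: [-2.933, 1.554, -2.953]
wrist_force: [-33.7, -2.5, -9.7]
gripper_width: 0.152
time: 7.45
eef_pos: [0.7016, 0.1333, 0.1613]
tcp_rot: [-2.924, 1.545, -2.943]
wrist_force: [-52.3, -5.4, 0.1]
gripper_width: 0.15
```

View pics/w5.png

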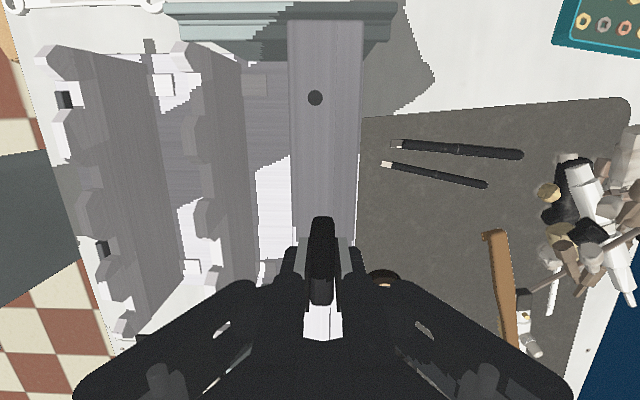

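```bash
python3 -m crank '[[[0,0,-10,0,0,0,1],[0,0,-10,0,0,0,1],[0,0,-10,0,0,0,1],[0,0,-10,0,0,0,1],[0,0,-6,0,0,0,1],[0,0,0,0,0,0,1]]]';python3 -m crank '[[[0,0,-4,0,0,0,1],[0,0,-4,0,0,0,1],[0,0,-4,0,0,0,1],[0,0,0,0,0,0,1]]]'
```

```text
time: 8.1
eef_pos: [0.6649, 0.1342, 0.1616]
tcp_rot: [3.141, 1.567, 3.12]
wrist_force: [-1.9, 4.5, -29.5]
gripper_width: 0.152
time: 8.5
eef_pos: [0.6535, 0.1346, 0.1616]
tcp_rot: [3.019, 1.567, 2.997]
wrist_force: [1.1, 4.9, -31.3]
gripper_width: 0.15
```

```bash
python3 -m crank '[[[1.5,0,10,0,0,0,1],[1.5,0,10,0,0,0,1],[0,0,10,0,0,0,1],[0,0,10,0,0,0,1],[0,0,7,0,0,0,1],[0,0,0,0,0,0,1]]]';python3 -c "
from h import *
st()"
```

```text
time: 9.1
eef_pos: [0.7013, 0.1333, 0.1616]
tcp_rot: [-2.994, 1.569, -3.017]
wrist_force: [-7.1, 1.9, -10.9]
gripper_width: 0.154
t 9.1 pos [0.7013 0.1333 0.1616] F [ -7.1   1.9 -10.9] w 0.154
R cols x [-0.002 -0.    -1.   ] y [ 0.022  1.    -0.   ] z [ 1.    -0.022 -0.002] zang -1.28
```

```bash
python3 -m crank '[[[0,0,2,0,0,0,1],[0,0,0,0,0,0,1],[0,0,-1,0,0,0,0.75],[0,0,0,0,0,0,0.6],[0,0,0,0,0,0,0.6],[-20,0,0,0,0,0,0.6],[-40,0,0,0,0,0,0.6],[-40,0,0,0,0,0,0.3],[-40,0,-20,0,0,0,0],[-30,-20,-40,0,0,0,0],[0,-30,-40,0,0,0,0],[0,0,0,0,0,0,0]]]';python3 -c "
from h import *
st(); go([.497,-.30,.34],downR(np.radians(-8)));snap('top','top2');im,P=snap('wrist','w6')"
```

```text
time: 10.3
eef_pos: [0.6011, 0.0832, 0.3314]
tcp_rot: [-0.981, 1.566, -1.007]
wrist_force: [0.7, -0.7, -0.1]
gripper_width: 1.002
t 10.3 pos [0.6011 0.0832 0.3314] F [ 0.7 -0.7 -0.1] w 1.002
R cols x [ 0.003 -0.004 -1.   ] y [ 0.026  1.    -0.004] z [ 1.    -0.026  0.003] zang -1.47
turn deg [6.53 0.18 0.24] shift(new axes) mm [  -8.6 -393.9  -49.8] shift(old axes) [  -7.2 -385.7  -94.2]
```

View pics/w6.png

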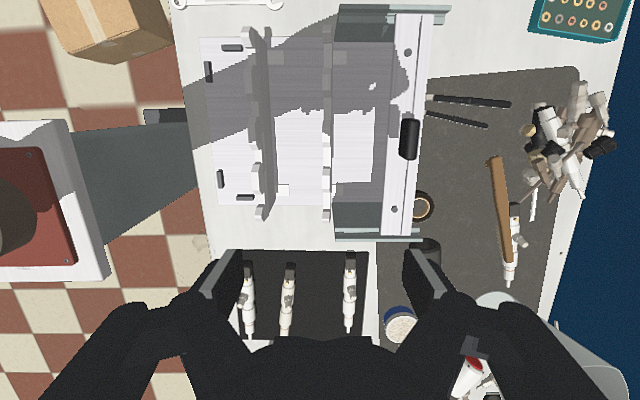

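View pics/top2.png

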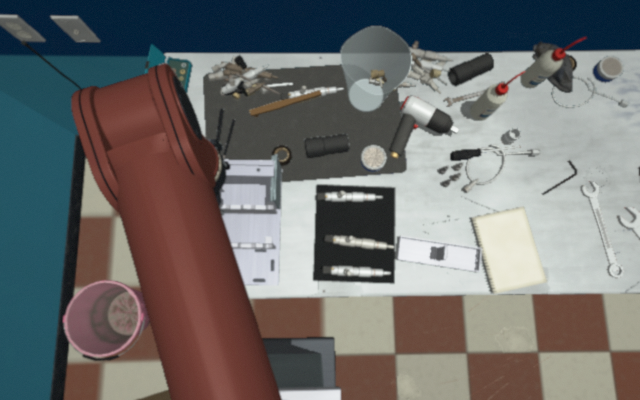

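```bash
python3 -m crank '[[[0,-25,-8,0,0,0,0],[0,-40,-11,0,0,0,0],[0,-40,-11,0,0,0,0],[0,-40,-11,0,0,0,0],[0,-40,-11,0,0,0,0],[0,-40,-11,0,0,0,0],[0,-40,-11,0,0,0,0],[0,-40,-11,0,0,0,0],[0,-40,-11,0,0,0,0],[0,-40,-11,0,0,0,0],[0,-40,-11,0,0,0,0],[0,-40,-11,0,0,0,0],[0,-30,-11,0,0,0,0],[0,-10,0,0,0,0,0]]]';python3 -m crank '[[[0,0,0,8,0,0,0],[0,0,0,8,0,0,0],[0,0,0,8,0,0,0],[0,0,0,8,0,0,0],[0,0,0,8,0,0,0],[0,0,0,8,0,0,0],[0,0,0,8,0,0,0],[0,0,0,8,0,0,0],[0,0,0,8,0,0,0],[0,0,0,8,0,0,0],[0,0,0,8,0,0,0],[0,0,0,8,0,0,0],[0,0,0,0,0,0,0]]]';python3 -c "
from h import *
st(); im,P=snap('wrist','w7');"
```

```text
time: 11.8
eef_pos: [0.4517, -0.4194, 0.3288]
tcp_rot: [-1.959, 1.569, -1.986]
wrist_force: [-0.7, 0.6, 0.8]
gripper_width: 0.996
time: 13.1
eef_pos: [0.4547, -0.4143, 0.3292]
tcp_rot: [1.333, 1.57, -0.365]
wrist_force: [0.4, -0.0, 0.3]
gripper_width: 1.002
t 13.1 pos [ 0.4547 -0.4143  0.3292] F [ 0.4 -0.   0.3] w 1.002
R cols x [ 0.001 -0.    -1.   ] y [ 0.992 -0.127  0.001] z [-0.127 -0.992  0.   ] zang -97.27
```

View pics/w7.png

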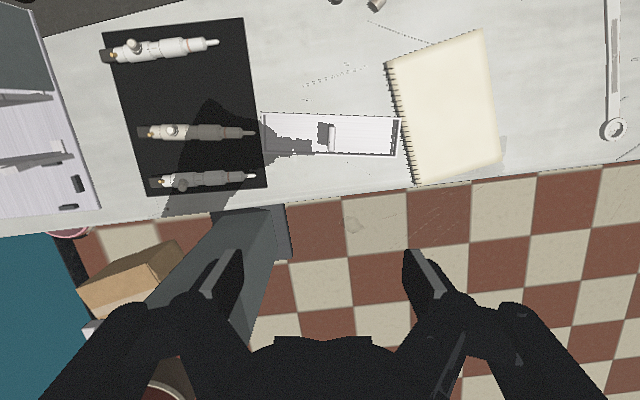

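```bash
python3 -c "
from h import *
im,P=load('w7'); crop(im,'w7a',250,95,410,170,5)
im,P=load('top2'); crop(im,'top2b',385,225,490,280,7)"
```

```text
(no output)
```

View pics/w7a.png

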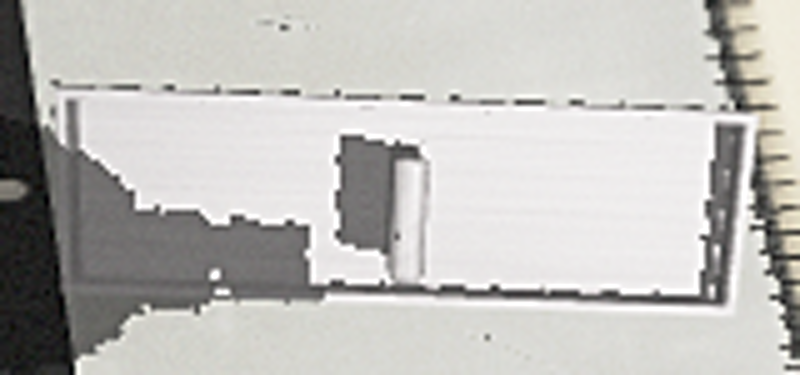

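View pics/top2b.png

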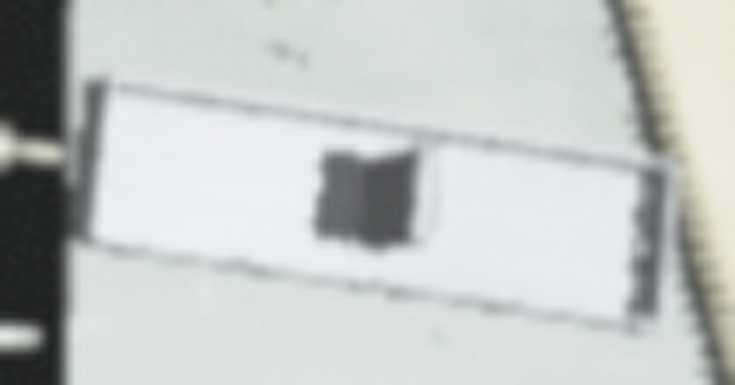

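```bash
python3 - <<'E'
from h import *
_,W=load('w7');_,T=load('top2')
c=lambda u,v:(250+(u+.5)/5-.5,95+(v+.5)/5-.5); d=lambda u,v:(385+(u+.5)/7-.5,225+(v+.5)/7-.5)
print('tab',tri([(W,c(411,217)),(T,d(428,190))]),plane(W,[c(411,217)],.073))
for n,a,b in (('UL',(58,90),(92,80)),('UR',(755,118),(675,160)),('LR',(733,310),(645,330)),('LL',(65,288),(80,240))):
    print(n,tri([(W,c(*a)),(T,d(*b))]),plane(W,[c(*a)],.022))
p=plane(W,[c(58,90),c(755,118)],.022); v=p[1]-p[0]; print(np.degrees(np.arctan2(v[1],v[0])),np.linalg.norm(v))
p=plane(W,[c(408,148),c(412,283)],.073); v=p[1]-p[0]; print('tab edge perp ang',np.degrees(np.arctan2(v[1],v[0])),np.linalg.norm(v))
st()
E
```

```text
tab (array([ 0.49133468, -0.43244379,  0.06769355]), [0.0007519071091029253, 0.0007519071092066035]) [[ 0.4918952  -0.43233265  0.073     ]]
UL (array([ 0.53962093, -0.32435848,  0.00207423]), [0.018923733014991076, 0.0189237330148387]) [[ 0.53939946 -0.32858077  0.022     ]]
UR (array([ 0.50375738, -0.54498733,  0.0169662 ]), [0.9552162806447113, 0.9552162806448463]) [[ 0.50342495 -0.54435482  0.022     ]]
LR (array([ 0.4389246 , -0.53982039, -0.00868018]), [2.691693635856292, 2.6916936358564185]) [[ 0.44349606 -0.53460499  0.022     ]]
LL (array([ 0.47700136, -0.31566509,  0.00857613]), [0.4210027806734795, 0.42100278067349384]) [[ 0.47826935 -0.31894793  0.022     ]]
-99.46546688115293 0.21875239026296284
tab edge perp ang 175.01818205523782 0.037801794642022685
t 13.15 pos [ 0.4544 -0.4144  0.3292] F [-0.3  0.   0.6] w 1.004
R cols x [ 0.001 -0.    -1.   ] y [ 0.993 -0.122  0.001] z [-0.122 -0.993  0.   ] zang -96.98
```

```bash
python3 -c "
from h import *
go([.4918,-.4322,.043],downR(np.radians(-99.3)))"
```

```text
turn deg [ 2.32  0.01 -0.03] shift(new axes) mm [286.2  39.8  11.5] shift(old axes) [286.2  39.1  13.1]
```

```bash
python3 -m crank '[[[0,20,6,2.3,0,0,0.4],[40,19.8,5.5,0,0,0,0.4],[40,0,0,0,0,0,0.4],[40,0,0,0,0,0,0.4],[40,0,0,0,0,0,0.4],[40,0,0,0,0,0,0.4],[20,0,0,0,0,0,0.4],[0,0,0,0,0,0,0.4]]]';python3 -c "
from h import *
st(); go([.4918,-.4322,.043],downR(np.radians(-99.3)));im,P=snap('wrist','w8')"
```

```text
time: 13.95
eef_pos: [0.4896, -0.4304, 0.1054]
tcp_rot: [-2.154, 1.565, 2.396]
wrist_force: [-0.4, 0.4, -0.4]
gripper_width: 0.604
t 13.95 pos [ 0.4896 -0.4304  0.1054] F [-0.4  0.4 -0.4] w 0.604
R cols x [-0.004  0.004 -1.   ] y [ 0.987 -0.161 -0.005] z [-0.161 -0.987 -0.003] zang -99.29
turn deg [ 0.01 -0.19  0.28] shift(new axes) mm [62.4  2.5  1.4] shift(old axes) [62.4  2.8  1.6]
```

View pics/w8.png

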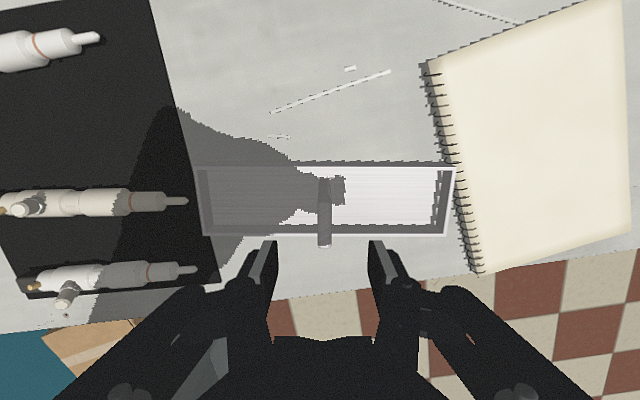

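```bash
python3 -m crank '[[[20,1.2,1,0,0,0,0.4],[25,1.2,0.5,0,0,0,0.4],[17,0,0,0,0,0,0.4],[0,0,0,0,0,0,0.4]]]';python3 -c "
from h import *
st(); im,P=snap('wrist','w9')"; python3 -m crank '[[[0,0,0,0,0,0,0.7],[0,0,0,0,0,0,1],[0,0,0,0,0,0,1],[0,0,0,0,0,0,1],[0,0,0,0,0,0,1],[0,0,0,0,0,0,1]]]' 60
```

```text
time: 14.4
eef_pos: [0.4921, -0.4333, 0.0459]
tcp_rot: [-2.152, 1.568, 2.395]
wrist_force: [-0.3, 0.4, 1.4]
gripper_width: 0.603
t 14.4 pos [ 0.4921 -0.4333  0.0459] F [-0.3  0.4  1.4] w 0.603
R cols x [-0.002  0.002 -1.   ] y [ 0.986 -0.165 -0.002] z [-0.165 -0.986 -0.001] zang -99.48
time: 15.05
eef_pos: [0.4933, -0.4342, 0.0486]
tcp_rot: [1.212, 1.569, -0.526]
wrist_force: [-0.8, 2.8, 5.4]
gripper_width: 0.103
```

View pics/w9.png

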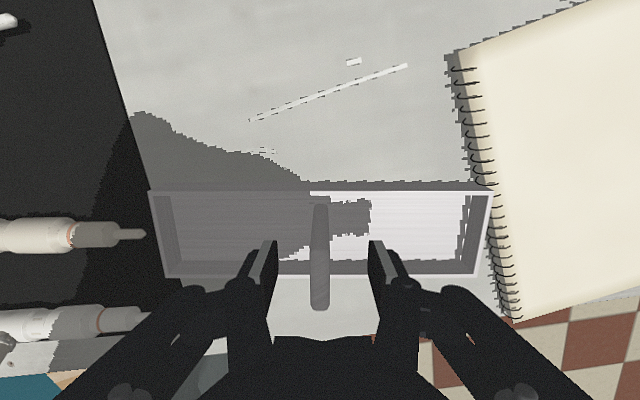

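```bash
python3 -m crank '[[[-10,0,0,0,0,0,1],[-25,0,0,0,0,0,1],[-30,0,0,0,0,0,1],[-30,0,0,0,0,0,1],[-30,0,0,-2.6,0,0,1],[-25,0,0,-2.6,0,0,1],[0,0,0,-2.6,0,0,1],[0,0,0,0,0,0,1]]]'; python3 -c "
from h import *
st(); im,P=snap('wrist','w10'); go([.4726,.1345,.19],downR(-.0262-np.pi/2))"
```

```text
time: 15.85
eef_pos: [0.4926, -0.4342, 0.1984]
tcp_rot: [0.851, 1.569, -0.75]
wrist_force: [-0.0, 0.6, -3.0]
gripper_width: 0.099
t 15.85 pos [ 0.4926 -0.4342  0.1984] F [-0.   0.6 -3. ] w 0.099
R cols x [ 0.001 -0.001 -1.   ] y [ 1.    -0.03   0.001] z [-0.03  -1.     0.001] zang -91.73
turn deg [-0.33 -0.01  0.02] shift(new axes) mm [   7.3  -34.5 -567.7] shift(old axes) [   7.4  -37.7 -567.5]
```

View pics/w10.png

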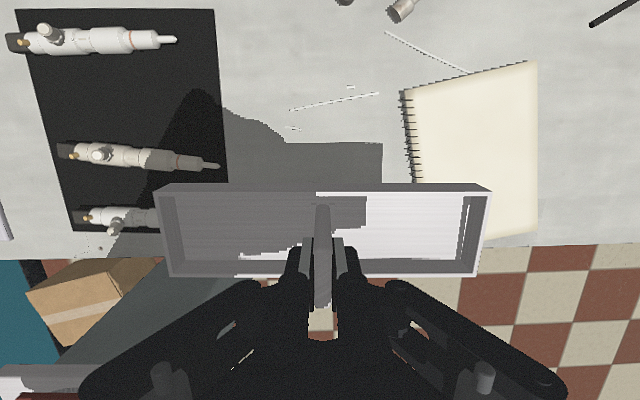

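```bash
python3 -m crank '[[[0,-2,-20,-0.3,0,0,1],[0,-2,-35,0,0,0,1],[0,-2.3,-40,0,0,0,1],[0,-2.3,-40,0,0,0,1],[0,-2.3,-40,0,0,0,1],[0,-2.3,-40,0,0,0,1],[0,-2.3,-40,0,0,0,1],[0,-2.3,-40,0,0,0,1],[0,-2.3,-40,0,0,0,1],[0,-2.3,-40,0,0,0,1],[0,-2.3,-40,0,0,0,1],[0,-2.3,-40,0,0,0,1],[0,-2.3,-40,0,0,0,1],[0,-2.3,-40,0,0,0,1],[0,-2.3,-25,0,0,0,1],[0,-2,-10,0,0,0,1],[0,0,0,0,0,0,1],[0,0,0,0,0,0,1]]]'; python3 -c "
from h import *
st(); im,P=snap('wrist','w11'); go([.4726,.1345,.19],downR(-.0262-np.pi/2))"
```

```text
time: 17.7
eef_pos: [0.4713, 0.1353, 0.1968]
tcp_rot: [-0.818, 1.57, -2.416]
wrist_force: [0.3, -0.7, -3.0]
gripper_width: 0.102
t 17.7 pos [0.4713 0.1353 0.1968] F [ 0.3 -0.7 -3. ] w 0.102
R cols x [-0.001 -0.001 -1.   ] y [ 1.    -0.027 -0.001] z [-0.027 -1.     0.001] zang -91.56
turn deg [-0.11  0.04  0.03] shift(new axes) mm [6.8 1.1 0.4] shift(old axes) [6.8 1.1 0.4]
```

View pics/w11.png

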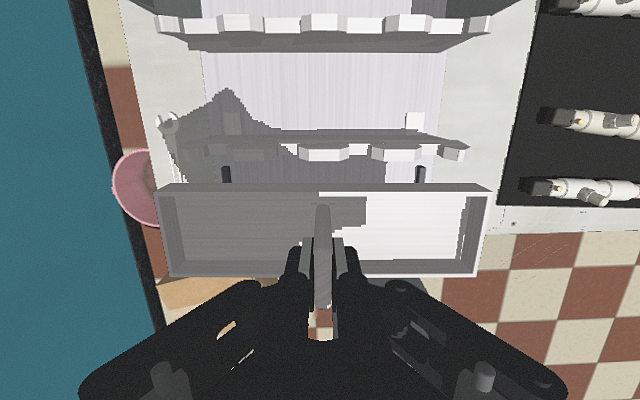

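```bash
python3 - <<'E'
from h import *
im,W=load('w11')
print('tray rim back', plane(W,[(154,184),(491,184)],.170))
print('tray rim front', plane(W,[(171,276),(478,276)],.170))
print('back stops',plane(W,[(227,174),(420,174)],.020))
crop(im,'w11a',145,0,505,185,2.2)
E
```

```text
tray rim back [[0.50820478 0.24226113 0.17      ]
 [0.50223118 0.0266367  0.17      ]]
tray rim front [[0.43996613 0.24498453 0.17      ]
 [0.43370581 0.02471548 0.17      ]]
back stops [[0.47959807 0.24833959 0.02      ]
 [0.47327016 0.0193361  0.02      ]]
```

View pics/w11a.png

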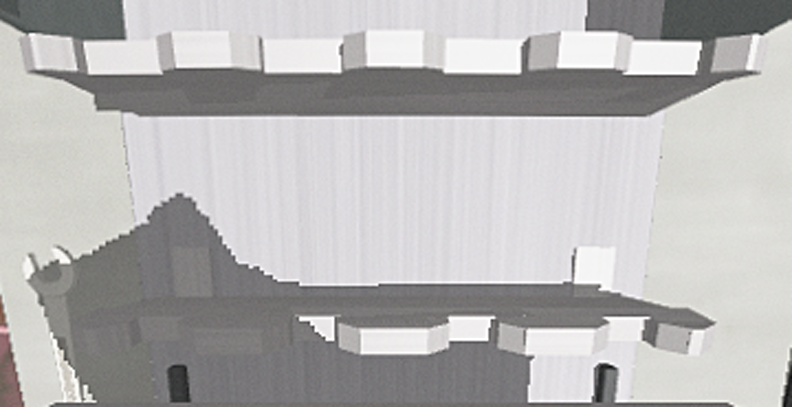

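```bash
python3 -m crank '[[[25,0,0,0,0,0,1],[30,0,0,0,0,0,1],[30,0,0,0,0,0,1],[25,0,0,0,0,0,1],[10,0,0,0,0,0,1],[5,0,0,0,0,0,1],[0,0,0,0,0,0,1],[0,0,0,0,0,0,1]]]'; python3 -c "
from h import *
st(); im,P=snap('wrist','w12');"
```

```text
time: 18.55
eef_pos: [0.4722, 0.1367, 0.0733]
tcp_rot: [1.747, 1.569, 0.15]
wrist_force: [1.8, -0.4, -3.3]
gripper_width: 0.105
t 18.55 pos [0.4722 0.1367 0.0733] F [ 1.8 -0.4 -3.3] w 0.105
R cols x [ 0.002  0.    -1.   ] y [ 1.    -0.026  0.002] z [-0.026 -1.    -0.   ] zang -91.49
```

View pics/w12.png

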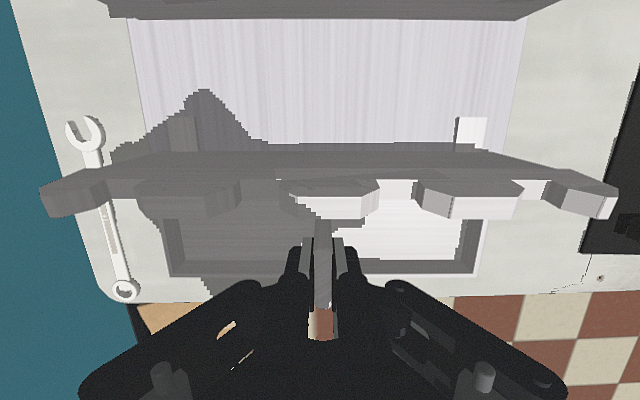

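```bash
python3 -m crank '[[[4,-0.8,1.8,0,0,0,1],[4,0,0,0,0,0,1],[4,0,0,0,0,0,1],[2,0,0,0,0,0,1],[2,0,0,0,0,0,1],[0,0,0,0,0,0,1]]]'; python3 -c "
from h import *
st(); im,P=snap('wrist','w13');"
```

```text
time: 19.2
eef_pos: [0.4704, 0.135, 0.0566]
tcp_rot: [-0.616, 1.57, -2.212]
wrist_force: [-3.3, -1.5, 5.1]
gripper_width: 0.108
t 19.2 pos [0.4704 0.135  0.0566] F [-3.3 -1.5  5.1] w 0.108
R cols x [-0.    -0.001 -1.   ] y [ 1.    -0.025 -0.   ] z [-0.025 -1.     0.001] zang -91.46
```

View pics/w13.png

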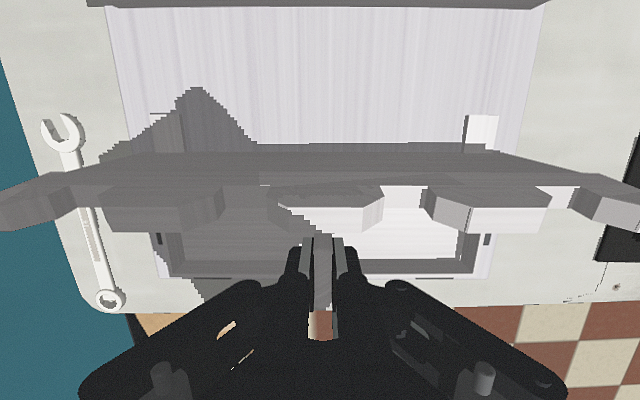

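```bash
python3 -m crank '[[[0,0,0,0,0,0,0.8],[0,0,0,0,0,0,0.6],[0,0,0,0,0,0,0.6],[0,0,0,0,0,0,0.6],[-15,0,0,0,0,0,0.6],[-30,0,0,0,0,0,0.6],[-40,0,0,0,0,0,0.6],[-40,0,0,0,0,0,0.6],[-40,0,0,0,0,0,0.3],[-40,0,0,0,0,0,0],[-20,-15,0,0,0,0,0],[0,-15,0,0,0,0,0],[0,0,0,0,0,0,0]]]'; python3 -c "
from h import *
st(); im,P=snap('wrist','w14');im,P=snap('scene','scene2');crop(im,'scene2a',160,190,350,370,4)"
```

```text
time: 20.55
eef_pos: [0.4396, 0.1364, 0.2831]
tcp_rot: [1.438, 1.568, -0.157]
wrist_force: [0.1, -0.4, -0.6]
gripper_width: 0.999
t 20.55 pos [0.4396 0.1364 0.2831] F [ 0.1 -0.4 -0.6] w 0.999
R cols x [ 0.003 -0.    -1.   ] y [ 1.    -0.024  0.003] z [-0.024 -1.     0.   ] zang -91.39
```

View pics/w14.png

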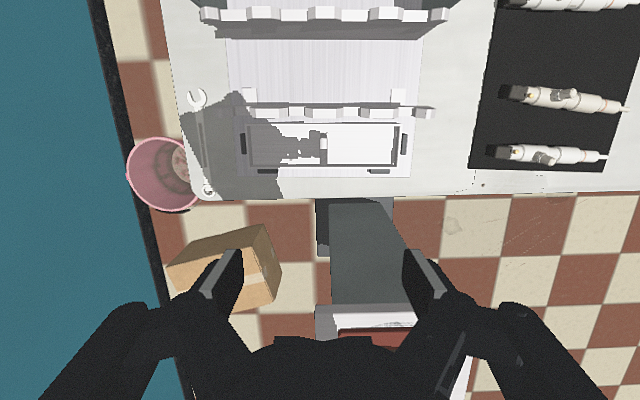

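View pics/scene2a.png

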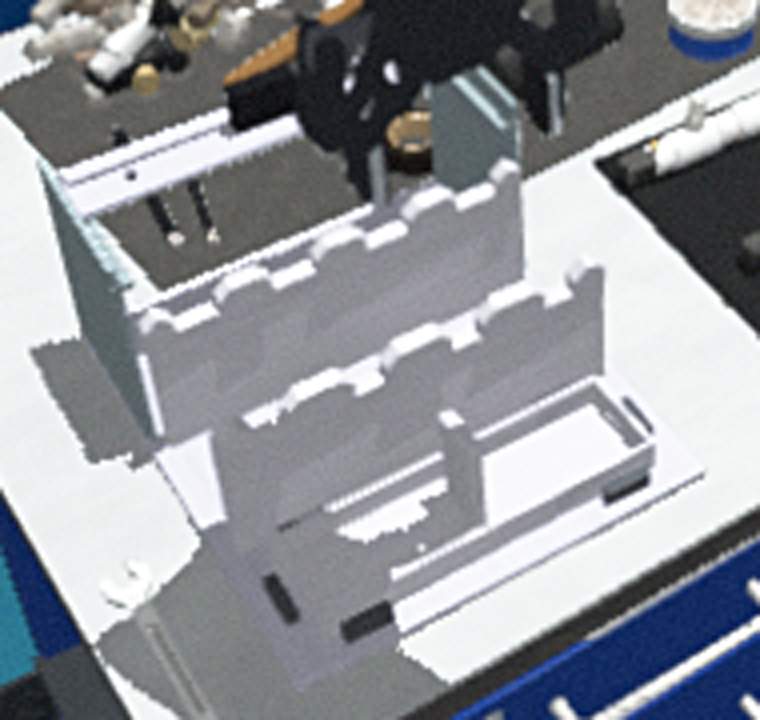

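```bash
python3 -c "
from h import *
im,P=load('w14'); crop(im,'w14a',180,0,450,130,2.9)
im,P=load('w13'); crop(im,'w13a',0,140,640,280,1.25)
im,P=load('w2'); crop(im,'w2a',255,165,415,285,5)"
```

```text
(no output)
```

View pics/w14a.png

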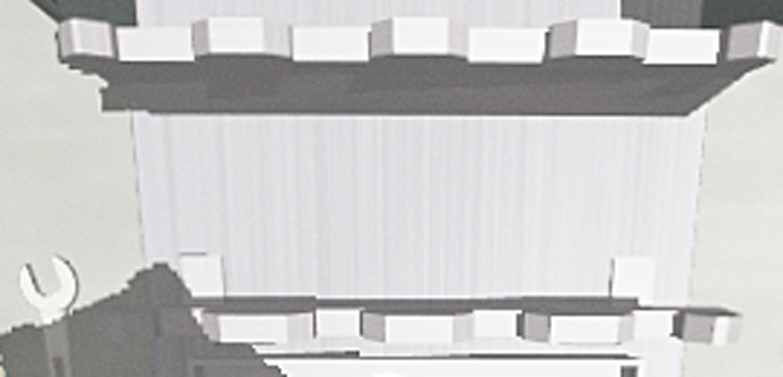

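View pics/w2a.png

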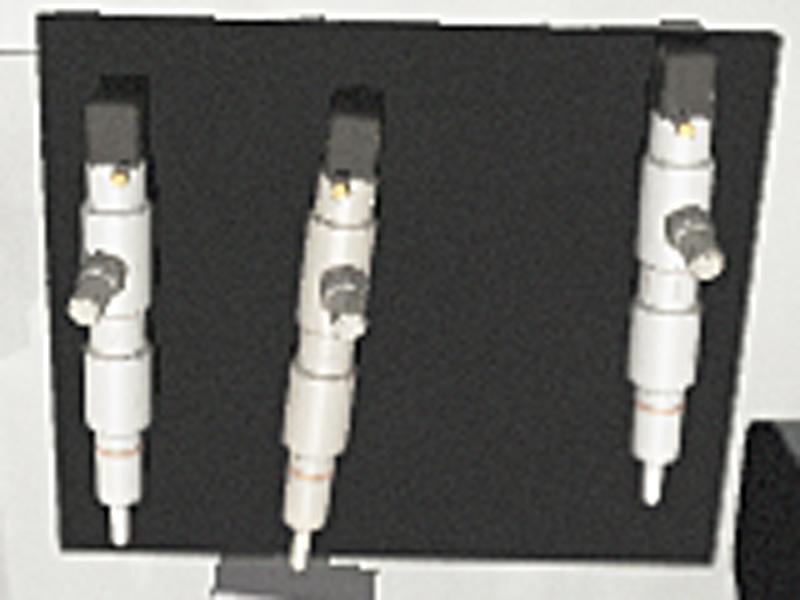

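```bash
python3 - <<'E'
from h import *
_,W14=load('w14');_,W11=load('w11');_,W2=load('w2');_,T=load('top1');_,W3=load('w3');_,W6=load('w6');_,S=load('scene1')
c=lambda l:[(180+(u+.5)/2.9-.5,(v+.5)/2.9-.5) for u,v in l]
d=lambda l:[(145+(u+.5)/2.2-.5,(v+.5)/2.2-.5) for u,v in l]
A=c([(339,323),(498,323),(657,323)]); print('front notch floors w14 z94',plane(W14,A,.094))
B=d([(469,328),(627,327)]); print('w11 notch2,1 z94',plane(W11,B,.094))
for a,b in zip(A[1:],B): print('tri notch2,1',tri([(W14,a),(W11,b)]))
A=c([(156,44),(331,44),(508,44),(682,46)]);B=d([(121,57),(302,56),(482,57),(662,57)])
zr=.095+0*1+52*np.sin(.12)/1000; print('rear floors z',zr,plane(W14,A,zr),plane(W11,B,zr))
for a,b in zip(A,B): print('tri',tri([(W14,a),(W11,b)]))
# predicted from rack (0.561,0.132) yaw -.0262
R=Ro.from_euler('z',-.0262).as_matrix()
for yy in (-.093,-.031,.031,.093): print(yy,'front',R@[-.043,yy,0]+[.561,.132,0],'rear',R@[.0516,yy,0]+[.561,.132,0])
E
```

```text
front notch floors w14 z94 [[0.51724494 0.1644143  0.094     ]
 [0.51571131 0.10139092 0.094     ]
 [0.51433642 0.03818337 0.094     ]]
w11 notch2,1 z94 [[0.51573704 0.10279988 0.094     ]
 [0.51450931 0.03901001 0.094     ]]
tri notch2,1 (array([0.51556969, 0.10187708, 0.09207912]), [0.6876564214027148, 0.6876564214026806])
tri notch2,1 (array([0.51412848, 0.03740581, 0.09049065]), [0.28308853569342984, 0.28308853569352926])
rear floors z 0.10122503477902381 [[0.61400028 0.2238225  0.10122503]
 [0.61216115 0.16175271 0.10122503]
 [0.61066138 0.09909949 0.10122503]
 [0.60890578 0.03725757 0.10122503]] [[0.61393187 0.22502858 0.10122503]
 [0.61209404 0.16228577 0.10122503]
 [0.6101181  0.10017709 0.10122503]
 [0.60889315 0.03767377 0.10122503]]
tri (array([0.61114012, 0.22106868, 0.11142131]), [0.11498162431285947, 0.11498162431283054])
tri (array([0.60960033, 0.16106874, 0.11056946]), [0.13888426135929058, 0.13888426135933413])
tri (array([0.6122261 , 0.09876353, 0.09426097]), [0.5663773207617142, 0.5663773207618316])
tri (array([0.60980707, 0.03623003, 0.09771625]), [0.06890508028273856, 0.06890508028261277])
-0.093 front [0.51557844 0.04015839 0.        ] rear [0.61014597 0.03768015 0.        ]
-0.031 front [0.51720265 0.10213711 0.        ] rear [0.61177018 0.09965887 0.        ]
0.031 front [0.51882686 0.16411583 0.        ] rear [0.6133944 0.1616376 0.       ]
0.093 front [0.52045108 0.22609455 0.        ] rear [0.61501861 0.22361632 0.        ]
```

```bash
python3 - <<'E'
from h import *
_,W=load('w2');_,T=load('top1');_,S=load('scene1')
c=lambda l:[(255+(u+.5)/5-.5,165+(v+.5)/5-.5) for u,v in l]
t4=lambda p:(300+(p[0]+.5)/4-.5,175+(p[1]+.5)/4-.5); s4=lambda p:(300+(p[0]+.5)/4-.5,170+(p[1]+.5)/4-.5)
print('eye',W[3])
D={'C':[(117,207),(119,432),(120,540),(113,104)],'B':[(341,222),(315,455),(300,570),(357,115)],'A':[(677,162),(660,390),(652,503),(690,56)]}
for k,l in D.items():
    p=plane(W,c(l),.0165); v=p[0]-p[1]; u=v/np.linalg.norm(v)
    print(k,'body len',round(np.linalg.norm(v)*1e3,1),'front-tip',round((p[1]-p[2])@u*1e3,1),'front-conn',round((p[3]-p[1])@u*1e3,1),'ang',round(np.degrees(np.arctan2(u[1],u[0])),1),'origin',np.round(p[1]+.036*u,4), np.round(p[0]-.068*u,4))
for k,wp,tp,sp in (('A tip',(652,500),(330,88),(265,162)),('B tip',(300,565),(374,288),(417,249)),('C tip',(120,538),(362,392),(474,314))):
    print(k,tri([(W,c([wp])[0]),(T,t4(tp))]),tri([(W,c([wp])[0]),(S,s4(sp))]))
E
```

```text
eye [0.53427919 0.00786716 0.4819853 ]
C body len 90.8 front-tip 47.5 front-conn 129.2 ang 86.2 origin [ 0.4472 -0.2135  0.0165] [ 0.4463 -0.2266  0.0165]
B body len 95.4 front-tip 51.6 front-conn 135.8 ang 82.7 origin [ 0.5234 -0.2254  0.0165] [ 0.5223 -0.2339  0.0165]
A body len 90.1 front-tip 48.7 front-conn 128.7 ang 89.0 origin [ 0.6499 -0.2008  0.0165] [ 0.6496 -0.2147  0.0165]
A tip (array([ 0.64748806, -0.28338252,  0.01765272]), [0.6857145722667221, 0.6857145722666278]) (array([ 0.64874178, -0.28709783,  0.01435719]), [1.460789076758242, 1.460789076758286])
B tip (array([ 0.51060562, -0.30744561,  0.01956635]), [1.06273471219871, 1.062734712198797]) (array([ 0.51126877, -0.31197071,  0.01410295]), [0.39348001403350447, 0.39348001403352145])
C tip (array([ 0.44117381, -0.29698551,  0.01479313]), [0.16280104848571353, 0.16280104848580376]) (array([ 0.44088163, -0.29850724,  0.01269341]), [0.06658194643899894, 0.06658194643897367])
```

```bash
python3 - <<'E'
from h import *
_,W=load('w2')
c=lambda l:[(255+(u+.5)/5-.5,165+(v+.5)/5-.5) for u,v in l]
for k,tip,con in (('C',(120,543),(113,100)),('B',(299,571),(357,112)),('A',(652,505),(690,52))):
    a=plane(W,c([tip]),.0165)[0];b=plane(W,c([con]),.0265)[0]; v=(b-a)[:2]
    print(k,'len',np.linalg.norm(v),'ang',np.degrees(np.arctan2(v[1],v[0])),'mid',(a+b)[:2]/2)
R=Ro.from_euler('z',-.0262).as_matrix()
E
```

```text
C len 0.1823286469191235 ang 86.02394569407325 mid [ 0.44781051 -0.20725995]
B len 0.19182985424235194 ang 82.0539693139789 mid [ 0.52425013 -0.21761917]
A len 0.18212071778794545 ang 89.32413635515212 mid [ 0.6496531  -0.19527362]
```

```bash
python3 -c "
from h import *
go([.6497,-.1953,.13],downR(np.radians(-0.7)))"; python3 -m crank '[[[0,15,20,0,0,0,0],[0,22,36,0,0,0,0],[0,22,36,0,0,0,0],[0,22,36,0,0,0,0],[0,22,36,0,0,0,0],[0,22,36,0,0,0,0],[0,22,36,0,0,0,0],[0,22,36,0,0,0,0],[0,22,36,0,0,0,0],[0,10,14,0,0,0,0],[0,0,0,0,0,0,0]]]'; python3 -m crank '[[[5,0,0,-8.25,0,0,0.2],[5,0,0,-8.25,0,0,0.3],[5,0,0,-8.25,0,0,0.3],[5,0,0,-8.25,0,0,0.3],[5,0,0,-8.25,0,0,0.3],[5,0,0,-8.25,0,0,0.3],[5,0,0,-8.25,0,0,0.3],[5,0,0,-8.25,0,0,0.3],[5,0,0,-8.25,0,0,0.3],[5,0,0,-8.25,0,0,0.3],[5,0,0,-8.25,0,0,0.3],[0,0,0,0,0,0,0.3]]]';  python3 -c "
from h import *
st();go([.6497,-.1953,.13],downR(np.radians(-0.7)))
im,P=snap('wrist','w15')"
```

```text
turn deg [-9.076e+01  7.000e-02 -3.000e-02] shift(new axes) mm [ 151.8 -328.4  213.1] shift(old axes) [152.1 217.3 325.5]
time: 21.75
eef_pos: [0.6337, -0.195, 0.2787]
tcp_rot: [-1.672, 1.568, 3.011]
wrist_force: [0.0, 0.2, -0.1]
gripper_width: 0.998
time: 22.95
eef_pos: [0.6327, -0.1905, 0.2249]
tcp_rot: [2.6, 1.569, 2.59]
wrist_force: [-0.2, 0.2, 0.3]
gripper_width: 0.701
t 22.95 pos [ 0.6327 -0.1905  0.2249] F [-0.2  0.2  0.3] w 0.701
R cols x [-0.002  0.001 -1.   ] y [0.009 1.    0.001] z [ 1.    -0.009 -0.002] zang -0.53
turn deg [ 0.17 -0.11 -0.07] shift(new axes) mm [94.9 -4.6 17. ] shift(old axes) [94.9 -4.8 17.2]
```

View pics/w15.png

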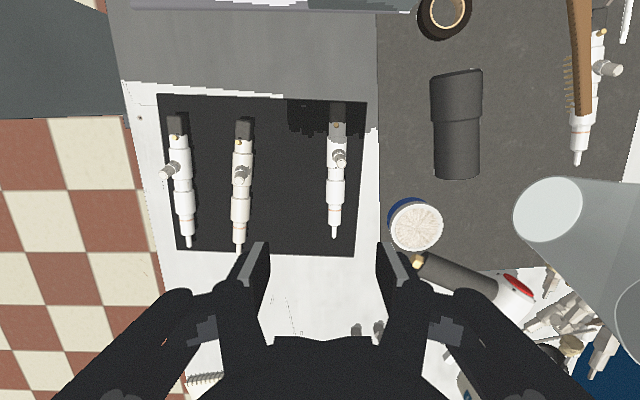

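```bash
python3 - <<'E'
from h import *
im,W=load('w15'); _,W2=load('w2')
crop(im,'w15a',150,95,360,250,3.8)
a=plane(W,[(334,238)],.0165)[0];b=plane(W,[(338,102)],.0265)[0];v=(b-a)[:2];print(np.linalg.norm(v),np.degrees(np.arctan2(v[1],v[0])),(a+b)/2)
c=lambda u,v:(255+(u+.5)/5-.5,165+(v+.5)/5-.5)
print(tri([(W,(334,238)),(W2,c(652,505))]))
E
```

```text
0.1807197178740332 88.83263893807636 [ 0.65022843 -0.19488481  0.0215    ]
(array([ 0.64809349, -0.28428359,  0.01912927]), [0.3791667755847387, 0.3791667755847593])
```

View pics/w15a.png

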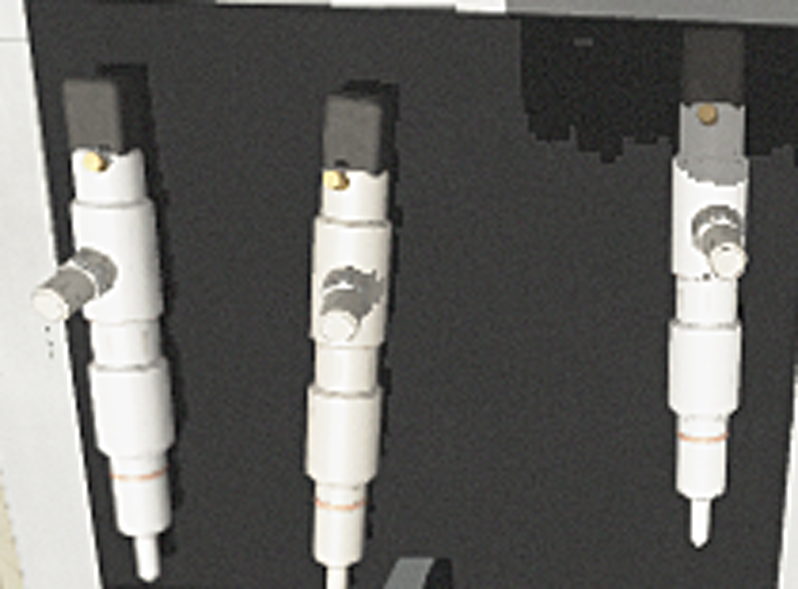

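```bash
python3 -m crank '[[[20,-1.5,8,0.2,0,0,0.3],[35,-1.5,9,0,0,0,0.3],[40,0,0,0,0,0,0.3],[40,0,0,0,0,0,0.3],[25,0,0,0,0,0,0.3],[0,0,0,0,0,0,0.3],[0,0,0,0,0,0,0.3]]]';  python3 -c "
from h import *
st();go([.650,-.194,.005],downR(np.radians(-1)))
im,P=snap('wrist','w16')"
```

```text
time: 23.7
eef_pos: [0.6505, -0.1942, 0.0663]
tcp_rot: [2.121, 1.57, 2.103]
wrist_force: [0.6, -0.2, 0.9]
gripper_width: 0.702
t 23.7 pos [ 0.6505 -0.1942  0.0663] F [ 0.6 -0.2  0.9] w 0.702
R cols x [-0.  0. -1.] y [0.018 1.    0.   ] z [ 1.    -0.018 -0.   ] zang -1.01
turn deg [-0.01 -0.01 -0.02] shift(new axes) mm [61.3  0.2 -0.5] shift(old axes) [61.3  0.2 -0.4]
```

View pics/w16.png

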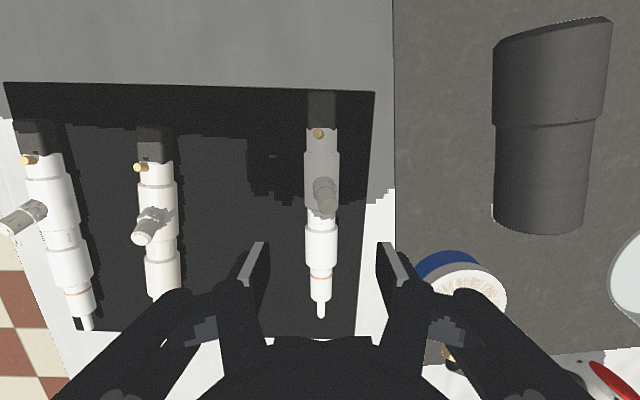

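```bash
python3 -m crank '[[[20,0,0,0,0,0,0.35],[20,0,0,0,0,0,0.4],[12,0,0,0,0,0,0.4],[8,0,0,0,0,0,0.4],[1,0,0,0,0,0,0.4],[0,0,0,0,0,0,0.4]]]'; python3 -m crank '[[[0,0,0,0,0,0,0.6],[0,0,0,0,0,0,0.8],[0,0,0,0,0,0,1],[0,0,0,0,0,0,1],[0,0,0,0,0,0,1],[0,0,0,0,0,0,1]]]' 60
```

```text
time: 24.35
eef_pos: [0.6507, -0.1946, 0.006]
tcp_rot: [-0.193, 1.57, -0.209]
wrist_force: [0.0, -1.0, 0.8]
gripper_width: 0.6
time: 24.95
eef_pos: [0.6507, -0.1947, 0.0062]
tcp_rot: [-0.372, 1.57, -0.388]
wrist_force: [-1.8, 0.4, 6.4]
gripper_width: 0.272
```

```bash
python3 -m crank '[[[-10,0,0,0,0,0,1],[-20,0,0,0,0,0,1],[-35,0,0,0,0,0,1],[-40,0,0,0,0,0,1],[-40,0,0,0,0,0,1],[-40,0,0,0,0,0,1],[-40,0,0,0,0,0,1],[0,0,0,0,0,0,1]]]';  python3 -c "
from h import *
st()
im,P=snap('wrist','w17')"
```

```text
time: 25.75
eef_pos: [0.6525, -0.1944, 0.2371]
tcp_rot: [-0.232, 1.562, -0.248]
wrist_force: [1.5, -0.5, -3.4]
gripper_width: 0.27
t 25.75 pos [ 0.6525 -0.1944  0.2371] F [ 1.5 -0.5 -3.4] w 0.27
R cols x [ 0.009 -0.002 -1.   ] y [ 0.016  1.    -0.002] z [ 1.    -0.016  0.009] zang -0.91
```

View pics/w17.png

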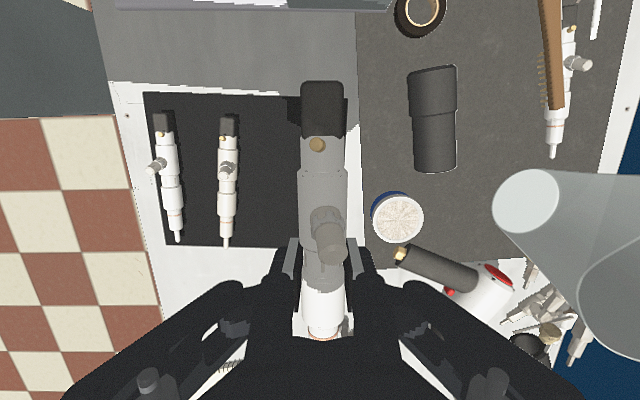

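```bash
python3 - <<'E'
from h import *
_,W=load('w17'); s=bot.sense(); R=toolR()
p=plane(W,[(323,82),(303,84),(343,84)],.2574); print((p-s['eef_pos'])@R)
E
```

```text
[[-0.02400724  0.08977724  0.00193735]
 [-0.02404546  0.08901018 -0.00629086]
 [-0.02396712  0.08901957  0.01017663]]
```

```bash
cat >> h.py <<'E'
RO=np.array([.560,.1318,0]); YAW=-.0262
def place(yy,d,ty,up=0.0,dx=0.0):
    """target TCP pose for laying injector in lane yy; axis d above TCP (tool -x), injector origin at tool y = ty"""
    Rz=Ro.from_euler('z',YAW).as_matrix()
    ax=RO+Rz@np.array([.0104+dx,yy,.1088+up])
    R=downR(YAW-np.pi/2)@Ro.from_euler('z',.12).as_matrix()
    return ax+R[:,0]*d-R[:,1]*ty,R
E
python3 -m crank '[[[0,0,0,8.24,0,0,1],[0,0,0,8.24,0,0,1],[0,0,0,8.24,0,0,1],[0,0,0,8.24,0,0,1],[0,0,0,8.24,0,0,1],[0,0,0,8.24,0,0,1],[0,0,0,8.24,0,0,1],[0,0,0,8.24,0,0,1],[0,0,0,8.24,0,0,1],[0,0,0,8.24,0,0,1],[0,0,0,8.24,0,0,1],[0,0,0,0,0,0,1]]]';  python3 -c "
from h import *
st()
p,R=place(.093,.0103,-.001,.12); print(p); go(p,R); go(p,downR(YAW-np.pi/2))"
```

```text
time: 27.0
eef_pos: [0.6491, -0.1943, 0.228]
tcp_rot: [-1.77, 1.567, 2.913]
wrist_force: [0.4, -0.0, -5.4]
gripper_width: 0.27
t 27.0 pos [ 0.6491 -0.1943  0.228 ] F [ 0.4 -0.  -5.4] w 0.27
R cols x [-0.003  0.001 -1.   ] y [ 1.    -0.029 -0.003] z [-0.029 -1.    -0.001] zang -91.68
[0.57505783 0.22443732 0.21869378]
turn deg [-0.18 -0.03  7.07] shift(new axes) mm [  -0.9  -85.5 -416.6] shift(old axes) [   9.9  -86.3 -416.4]
turn deg [-0.18 -0.04  0.2 ] shift(new axes) mm [   9.3  -85.  -416.6] shift(old axes) [   9.9  -86.3 -416.4]
```

```bash
python3 -m crank '[[[0,-7,-18,-0.2,0,0,1],[0,-7,-32,0,0,0,1],[0,-7,-36,0,0,0,1],[0,-7,-36,0,0,0,1],[0,-7,-36,0,0,0,1],[0,-7,-36,0,0,0,1],[0,-7,-36,0,0,0,1],[0,-7,-36,0,0,0,1],[0,-7,-36,0,0,0,1],[0,-7,-36,0,0,0,1],[0,-7,-36,0,0,0,1],[0,-7,-30,0,0,0,1],[0,0,-12,0,0,0,1],[0,0,0,0,0,3.5,1],[0,0,0,0,0,3.5,1],[0,0,0,0,0,0,1],[0,0,0,0,0,0,1]]]';  python3 -c "
from h import *
st()
p,R=place(.093,.0103,-.001,.12); go(p,R)
im,P=snap('wrist','w18')"
```

```text
time: 28.7
eef_pos: [0.5757, 0.2226, 0.2297]
tcp_rot: [1.561, 1.451, -0.032]
wrist_force: [0.3, 0.1, -5.2]
gripper_width: 0.27
t 28.7 pos [0.5757 0.2226 0.2297] F [ 0.3  0.1 -5.2] w 0.27
R cols x [ 0.12  -0.004 -0.993] y [ 0.993 -0.022  0.12 ] z [-0.022 -1.     0.001] zang -91.26
turn deg [ 0.25  0.04 -0.01] shift(new axes) mm [10.9 -2.  -1.8] shift(old axes) [10.9 -2.  -1.8]
```

View pics/w18.png

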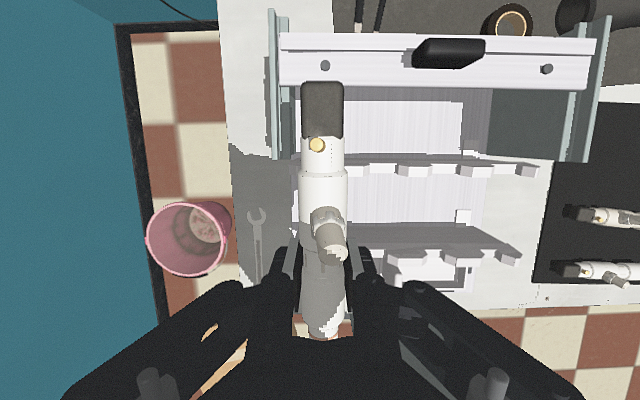

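```bash
python3 -m crank '[[[10,-3,-1.8,0.2,0,0,1],[25,-3,0,0,0,0,1],[30,-3.6,0,0,0,0,1],[25,-3,0,0,0,0,1],[10,-1.2,0,0,0,0,1],[0,0,0,0,0,0,1],[0,0,0,0,0,0,1]]]';  python3 -c "
from h import *
st()
p,R=place(.093,.0103,-.001,.0); go(p,R)
im,P=snap('wrist','w19');im,P=snap('top','top3'); crop(im,'top3a',150,140,290,300,4)"
```

```text
time: 29.45
eef_pos: [0.5752, 0.2255, 0.1301]
tcp_rot: [1.58, 1.448, -0.018]
wrist_force: [0.1, 0.2, -4.3]
gripper_width: 0.272
t 29.45 pos [0.5752 0.2255 0.1301] F [ 0.1  0.2 -4.3] w 0.272
R cols x [ 0.122 -0.002 -0.992] y [ 0.992 -0.027  0.122] z [-0.027 -1.    -0.001] zang -91.56
turn deg [-0.06 -0.06 -0.16] shift(new axes) mm [31.1 -3.9  1.1] shift(old axes) [31.1 -4.   1.2]
```

View pics/w19.png

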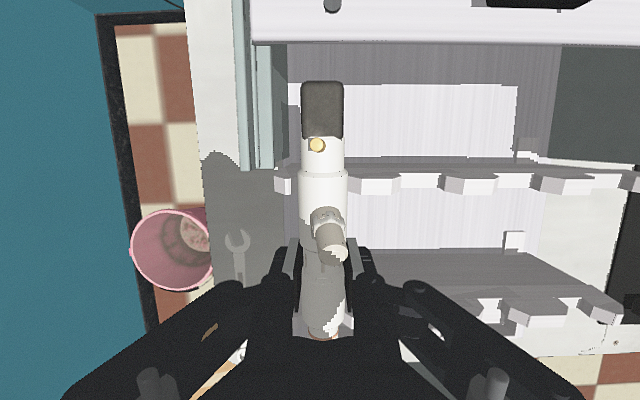

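View pics/top3a.png

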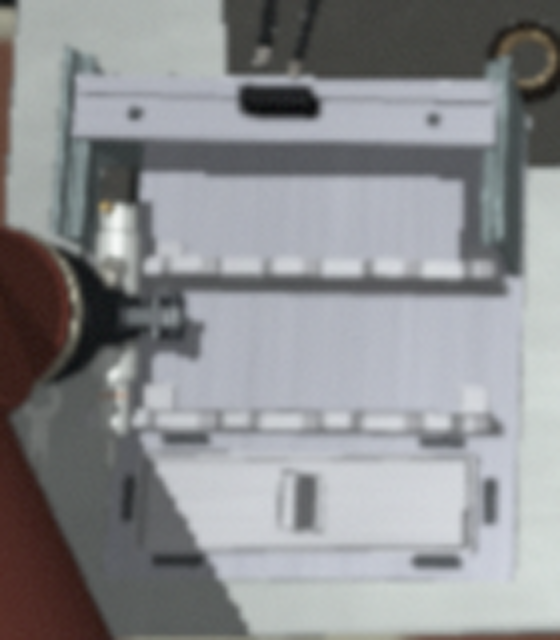

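```bash
python3 -m crank '[[[10,-1.2,1.1,0,0,0,1],[10,-1.2,0,0,0,0,1],[6,-0.8,0,0,0,0,1],[2,-0.3,0,0,0,0,1],[0,0,0,0,0,0,1]]]';python3 -m crank '[[[2,-0.2,0,0,0,0,1],[1,-0.1,0,0,0,0,1],[0,0,0,0,0,0,1]]]';  python3 -c "
from h import *
st()
p,R=place(.093,.0103,-.001,.0); go(p,R)
im,P=snap('wrist','w20')"
```

```text
time: 30.05
eef_pos: [0.5742, 0.2241, 0.1005]
tcp_rot: [1.573, 1.45, -0.025]
wrist_force: [0.0, 0.0, -4.7]
gripper_width: 0.27
time: 30.35
eef_pos: [0.5749, 0.2243, 0.0987]
tcp_rot: [1.576, 1.448, -0.022]
wrist_force: [-3.0, -0.3, 1.7]
gripper_width: 0.272
t 30.35 pos [0.5749 0.2243 0.0987] F [-3.  -0.3  1.7] w 0.272
R cols x [ 0.123 -0.003 -0.992] y [ 0.992 -0.027  0.123] z [-0.027 -1.    -0.001] zang -91.55
turn deg [-0.06 -0.03 -0.17] shift(new axes) mm [ 0.1  0.2 -0.1] shift(old axes) [ 0.1  0.2 -0.1]
```

View pics/w20.png

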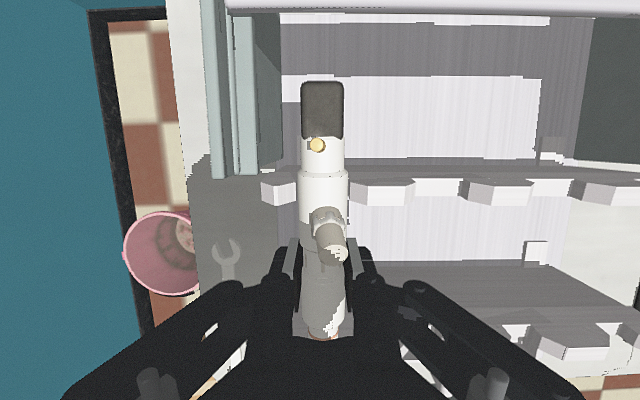

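```bash
python3 -m crank '[[[0.5,0,0,0,0,0,0.85],[0,0,0,0,0,0,0.6],[0,0,0,0,0,0,0.5],[0,0,0,0,0,0,0.5],[-10,0,0,0,0,0,0.5],[-25,0,0,0,0,0,0.5],[-40,0,0,0,0,0,0.5],[-40,0,0,0,0,0,0.5],[-40,0,0,0,0,0,0.5],[0,0,0,0,0,-3.5,0.5],[0,0,0,0,0,-3.4,0.5],[0,0,0,0,0,0,0.3]]]';  python3 -c "
from h import *
st()
im,P=snap('wrist','w21')
go([.5243,-.2176,.2],downR(np.radians(-7.95)))"
```

```text
time: 31.6
eef_pos: [0.5569, 0.224, 0.2518]
tcp_rot: [2.289, 1.569, 0.69]
wrist_force: [0.5, -0.8, 0.3]
gripper_width: 0.652
t 31.6 pos [0.5569 0.224  0.2518] F [ 0.5 -0.8  0.3] w 0.652
R cols x [ 0.001  0.001 -1.   ] y [ 1.    -0.029  0.001] z [-0.029 -1.    -0.001] zang -91.65
turn deg [-8.365e+01  5.000e-02 -1.500e-01] shift(new axes) mm [  51.4 -442.2   29.4] shift(old axes) [ 50.9 -19.8 442.8]
```

View pics/w21.png

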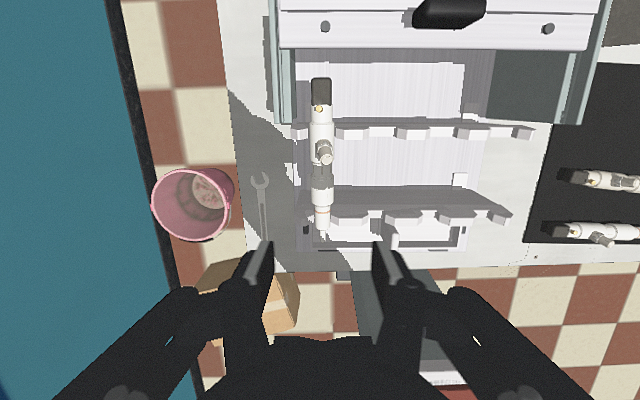

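```bash
python3 -m crank '[[[0,-1.5,20,0,0,0,0.3],[0,-1.5,36,0,0,0,0.3],[0,-1.5,38,0,0,0,0.3],[0,-1.5,38,0,0,0,0.3],[0,-1.5,38,0,0,0,0.3],[0,-1.5,38,0,0,0,0.3],[0,-1.5,38,0,0,0,0.3],[0,-1.5,38,0,0,0,0.3],[0,-1.5,38,0,0,0,0.3],[0,-1.5,38,0,0,0,0.3],[0,-1.5,38,0,0,0,0.3],[0,-1.5,30,0,0,0,0.3],[0,-1.5,14,0,0,0,0.3],[0,0,0,0,0,0,0.3]]]'; python3 -m crank '[[[3,0,0,-8.36,0,0,0.3],[3,0,0,-8.36,0,0,0.3],[3,0,0,-8.36,0,0,0.3],[3,0,0,-8.36,0,0,0.3],[3,0,0,-8.36,0,0,0.3],[3,0,0,-8.36,0,0,0.3],[3,0,0,-8.36,0,0,0.3],[3,0,0,-8.36,0,0,0.3],[3,0,0,-8.36,0,0,0.3],[3,0,0,-8.36,0,0,0.3],[0,0,0,0,0,0,0.3]]]';  python3 -c "
from h import *
st();go([.5243,-.2176,.1],downR(np.radians(-7.95)))
im,P=snap('wrist','w22')"
```

```text
time: 33.05
eef_pos: [0.5236, -0.2181, 0.251]
tcp_rot: [1.494, 1.569, -0.106]
wrist_force: [-0.1, -0.0, 0.2]
gripper_width: 0.698
time: 34.15
eef_pos: [0.5247, -0.214, 0.2209]
tcp_rot: [0.677, 1.569, 0.543]
wrist_force: [-0.6, -0.1, 0.5]
gripper_width: 0.701
t 34.15 pos [ 0.5247 -0.214   0.2209] F [-0.6 -0.1  0.5] w 0.701
R cols x [ 0.002  0.001 -1.   ] y [0.133 0.991 0.001] z [ 0.991 -0.133  0.002] zang -7.64
turn deg [ 0.31  0.09 -0.07] shift(new axes) mm [ 1.209e+02 -3.600e+00  1.000e-01] shift(old axes) [ 1.209e+02 -3.700e+00 -1.000e-01]
```

View pics/w22.png

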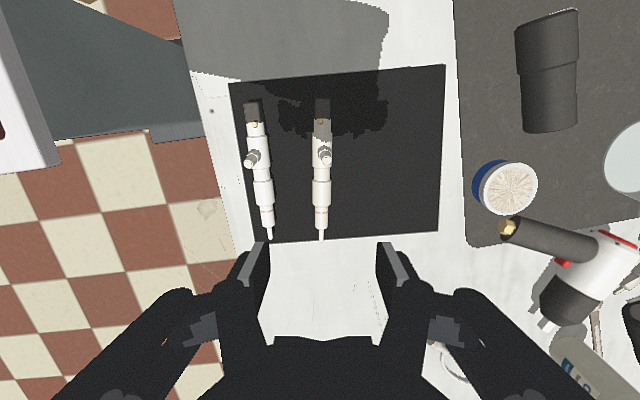

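```bash
python3 - <<'E'
from h import *
im,W=load('w22'); _,W2=load('w2')
for n,t,c in (('B',(320.5,241),(323,99)),('C',(270,240),(252.5,102))):
    a=plane(W,[t],.0165)[0];b=plane(W,[c],.0265)[0];v=(b-a)[:2];print(n,np.linalg.norm(v),np.degrees(np.arctan2(v[1],v[0])),(a+b)/2)
c=lambda u,v:(255+(u+.5)/5-.5,165+(v+.5)/5-.5)
print(tri([(W,(320.5,240)),(W2,c(300,568))]))
E
```

```text
B 0.1865567379478055 81.32947638119391 [ 0.52416386 -0.21785221  0.0215    ]
C 0.18198213663933455 84.85449230690605 [ 0.44874918 -0.20852078  0.0215    ]
(array([ 0.51181081, -0.30075638,  0.03191895]), [0.3802291868556346, 0.38022918685585866])
```

```bash
python3 -m crank '[[[20,-2,0,0.5,0,0,0.3],[35,-1.8,0,0,0,0,0.4],[40,0,0,0,0,0,0.4],[40,0,0,0,0,0,0.4],[25,0,0,0,0,0,0.4],[0,0,0,0,0,0,0.4],[0,0,0,0,0,0,0.4]]]';  python3 -c "
from h import *
st();go([.5242,-.2172,.005],downR(np.radians(-8.2)))
im,P=snap('wrist','w23')"
```

```text
time: 34.9
eef_pos: [0.5246, -0.2197, 0.062]
tcp_rot: [0.453, 1.569, 0.304]
wrist_force: [1.3, 0.1, 0.8]
gripper_width: 0.599
t 34.9 pos [ 0.5246 -0.2197  0.062 ] F [1.3 0.1 0.8] w 0.599
R cols x [ 0.002  0.001 -1.   ] y [0.149 0.989 0.001] z [ 0.989 -0.149  0.002] zang -8.55
turn deg [-0.35  0.12 -0.06] shift(new axes) mm [57.   2.4 -0.8] shift(old axes) [57.   2.3 -0.9]
```

View pics/w23.png

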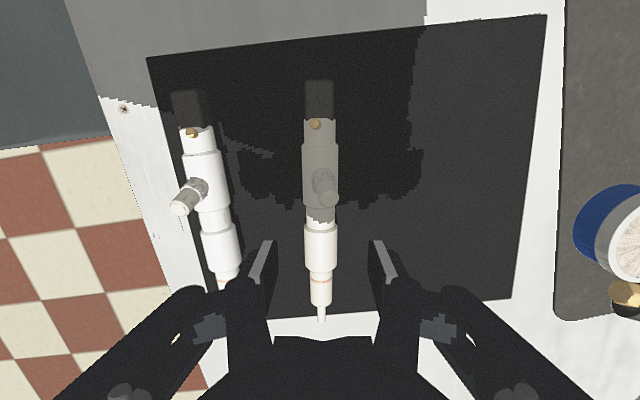

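```bash
python3 -m crank '[[[20,1,-0.8,-0.3,0,0,0.4],[20,1,0,0,0,0,0.4],[12,0,0,0,0,0,0.4],[4,0,0,0,0,0,0.4],[1,0,0,0,0,0,0.4],[0,0,0,0,0,0,0.4]]]'; python3 -m crank '[[[0,0,0,0,0,0,0.6],[0,0,0,0,0,0,0.8],[0,0,0,0,0,0,1],[0,0,0,0,0,0,1],[0,0,0,0,0,0,1],[0,0,0,0,0,0,1]]]' 60; python3 -c "
from h import *
st()"; python3 -m crank '[[[-10,0,0,0,0,0,1],[-20,0,0,0,0,0,1],[-35,0,0,0,0,0,1],[-40,0,0,0,0,0,1],[-40,0,0,0,0,0,1],[-40,0,0,0,0,0,1],[-40,0,0,0,0,0,1],[0,0,0,0,0,0,1]]]';  python3 -c "
from h import *
st()
im,P=snap('wrist','w24')"
```

```text
time: 35.55
eef_pos: [0.5244, -0.2185, 0.0051]
tcp_rot: [0.103, 1.568, -0.039]
wrist_force: [1.0, -0.5, 0.1]
gripper_width: 0.603
time: 36.15
eef_pos: [0.5241, -0.2185, 0.005]
tcp_rot: [0.082, 1.568, -0.06]
wrist_force: [-1.8, 0.9, 5.9]
gripper_width: 0.273
t 36.15 pos [ 0.5241 -0.2185  0.005 ] F [-1.8  0.9  5.9] w 0.273
R cols x [ 0.003 -0.    -1.   ] y [0.142 0.99  0.   ] z [ 0.99  -0.142  0.003] zang -8.16
time: 36.95
eef_pos: [0.5257, -0.2189, 0.2356]
tcp_rot: [-0.17, 1.56, -0.312]
wrist_force: [1.6, 0.3, -3.1]
gripper_width: 0.271
t 36.95 pos [ 0.5257 -0.2189  0.2356] F [ 1.6  0.3 -3.1] w 0.271
R cols x [ 0.01  -0.003 -1.   ] y [ 0.142  0.99  -0.002] z [ 0.99  -0.142  0.01 ] zang -8.15
```

View pics/w24.png

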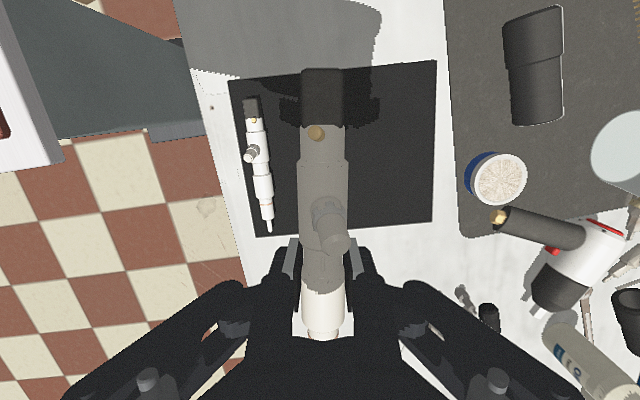

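```bash
python3 - <<'E'
from h import *
_,W=load('w24'); s=bot.sense(); R=toolR()
print((plane(W,[(302,70),(342,69)],s['eef_pos'][2]+.0215)-s['eef_pos'])@R)
E
python3 -m crank '[[[0,0,0,8.33,0,0,1],[0,0,0,8.33,0,0,1],[0,0,0,8.33,0,0,1],[0,0,0,8.33,0,0,1],[0,0,0,8.33,0,0,1],[0,0,0,8.33,0,0,1],[0,0,0,8.33,0,0,1],[0,0,0,8.33,0,0,1],[0,0,0,8.33,0,0,1],[0,0,0,8.33,0,0,1],[0,0,0,0,0,0,1]]]';  python3 -c "
from h import *
st()
p,R=place(-.031,.0115,-.0,.12); print(p); go(p,R)"
```

```text
[[-0.02162284  0.09459787 -0.00666863]
 [-0.02151583  0.09500011  0.00985074]]
time: 38.1
eef_pos: [0.5223, -0.218, 0.2274]
tcp_rot: [-2.469, 1.569, 2.216]
wrist_force: [0.4, 0.2, -4.6]
gripper_width: 0.272
t 38.1 pos [ 0.5223 -0.218   0.2274] F [ 0.4  0.2 -4.6] w 0.272
R cols x [-0.001  0.002 -1.   ] y [ 1.    -0.028 -0.001] z [-0.028 -1.    -0.002] zang -91.59
[0.57096054 0.10050213 0.2173827 ]
turn deg [-0.09 -0.08  6.95] shift(new axes) mm [  14.7   38.9 -319.6] shift(old axes) [  10.4   39.9 -319.7]
```

```bash
python3 -m crank '[[[0,4,-18,0,0,0,1],[0,4,-32,0,0,0,1],[0,4,-36,0,0,0,1],[0,4,-36,0,0,0,1],[0,4,-36,0,0,0,1],[0,4,-36,0,0,0,1],[0,4,-36,0,0,0,1],[0,4,-36,0,0,0,1],[0,4,-30,0,0,0,1],[0,4,-18,0,0,0,1],[0,0,-5,0,0,0,1],[0,0,0,0,0,3.5,1],[0,0,0,0,0,3.45,1],[0,0,0,0,0,0,1],[0,0,0,0,0,0,1]]]';  python3 -c "
from h import *
st()
p,R=place(-.031,.0115,-.0,.03); go(p,R)
im,P=snap('wrist','w25')"
```

```text
time: 39.6
eef_pos: [0.5708, 0.0984, 0.2291]
tcp_rot: [1.566, 1.45, -0.03]
wrist_force: [0.3, -0.4, -4.3]
gripper_width: 0.269
t 39.6 pos [0.5708 0.0984 0.2291] F [ 0.3 -0.4 -4.3] w 0.269
R cols x [ 0.121 -0.004 -0.993] y [ 0.992 -0.024  0.121] z [-0.025 -1.     0.001] zang -91.42
turn deg [ 0.09  0.02 -0.07] shift(new axes) mm [101.  -12.1  -2.1] shift(old axes) [101.  -12.2  -2.2]
```

View pics/w25.png

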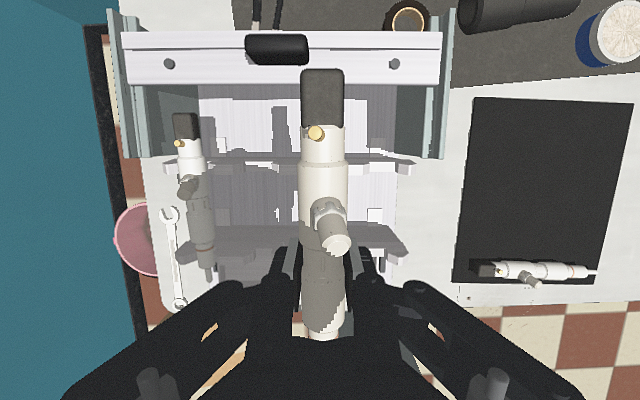

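```bash
python3 -m crank '[[[10,-2,-2.1,0,0,0,1],[25,-3,0,0,0,0,1],[30,-3.4,0,0,0,0,1],[25,-3,0,0,0,0,1],[11,-1,0,0,0,0,1],[0,0,0,0,0,0,1],[0,0,0,0,0,0,1]]]';  python3 -c "
from h import *
st()
p,R=place(-.031,.0115,0,.0); go(p,R)
im,P=snap('wrist','w26')"
```

```text
time: 40.35
eef_pos: [0.5722, 0.1019, 0.1283]
tcp_rot: [1.578, 1.447, -0.018]
wrist_force: [0.4, -0.1, -3.5]
gripper_width: 0.272
t 40.35 pos [0.5722 0.1019 0.1283] F [ 0.4 -0.1 -3.5] w 0.272
R cols x [ 0.123 -0.002 -0.992] y [ 0.992 -0.025  0.123] z [-0.025 -1.    -0.001] zang -91.44
turn deg [ 0.05 -0.06 -0.21] shift(new axes) mm [30.5 -4.9  1.4] shift(old axes) [30.5 -5.   1.5]
```

View pics/w26.png

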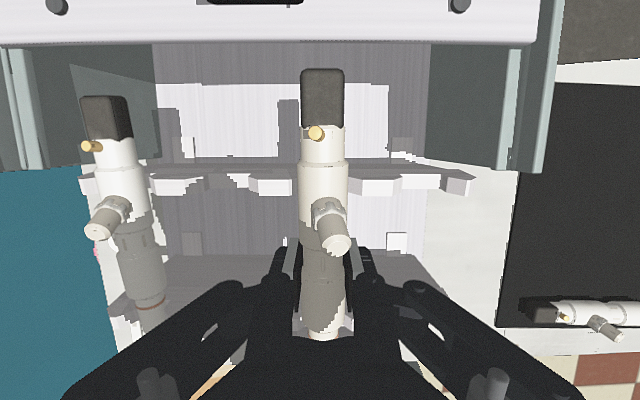

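```bash
python3 -m crank '[[[10,-1.5,1.4,0,0,0,1],[10,-1.5,0,0,0,0,1],[6,-1,0,0,0,0,1],[2,-0.3,0,0,0,0,1],[0,0,0,0,0,0,1]]]';python3 -m crank '[[[2,-0.3,0,0,0,0,1],[1,-0.1,0,0,0,0,1],[0,0,0,0,0,0,1]]]';  python3 -c "
from h import *
st()
p,R=place(-.031,.0115,0,.0); go(p,R)"
```

```text
time: 40.9
eef_pos: [0.5704, 0.1002, 0.0988]
tcp_rot: [1.574, 1.449, -0.022]
wrist_force: [0.7, 1.1, -3.7]
gripper_width: 0.272
time: 41.2
eef_pos: [0.571, 0.1005, 0.0975]
tcp_rot: [1.573, 1.447, -0.023]
wrist_force: [-4.6, -0.3, 5.7]
gripper_width: 0.274
t 41.2 pos [0.571  0.1005 0.0975] F [-4.6 -0.3  5.7] w 0.274
R cols x [ 0.124 -0.003 -0.992] y [ 0.992 -0.025  0.124] z [-0.025 -1.    -0.   ] zang -91.45
turn deg [ 0.04 -0.02 -0.24] shift(new axes) mm [ 0.1 -0.1 -0. ] shift(old axes) [ 0.1 -0.1 -0. ]
```

Seated at the predicted height. Release and back off, then to injector C.

```bash
python3 -m crank '[[[0,0,0,0,0,0,0.85],[0,0,0,0,0,0,0.6],[0,0,0,0,0,0,0.5],[0,0,0,0,0,0,0.5],[-10,0,0,0,0,0,0.5],[-25,0,0,0,0,0,0.5],[-40,0,0,0,0,0,0.5],[-40,0,0,0,0,0,0.5],[-40,0,0,0,0,0,0.5],[0,0,0,0,0,-3.5,0.5],[0,0,0,0,0,-3.4,0.5],[0,0,0,0,0,0,0.4]]]';  python3 -c "
from h import *
st()
im,P=snap('wrist','w27')
go([.4485,-.208,.2],downR(np.radians(-4.5)))"
```

```text
time: 42.4
eef_pos: [0.5525, 0.1004, 0.2506]
tcp_rot: [2.046, 1.568, 0.449]
wrist_force: [0.2, 0.3, -1.0]
gripper_width: 0.6
t 42.4 pos [0.5525 0.1004 0.2506] F [ 0.2  0.3 -1. ] w 0.6
R cols x [ 0.002  0.001 -1.   ] y [ 1.    -0.026  0.002] z [-0.026 -1.    -0.001] zang -91.5
turn deg [-86.97   0.09  -0.2 ] shift(new axes) mm [  50.2 -315.9  -79.1] shift(old axes) [ 49.5 -95.9 311.4]
```

View pics/w27.png

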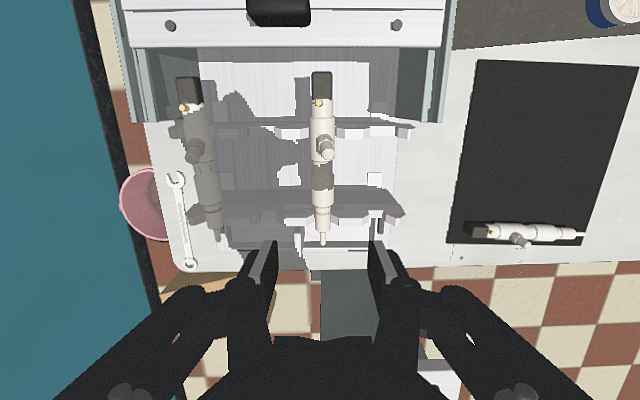

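```bash
python3 -m crank '[[[0,-6,20,0,0,0,0.3],[0,-10,33,0,0,0,0.3],[0,-10,33,0,0,0,0.3],[0,-10,33,0,0,0,0.3],[0,-10,33,0,0,0,0.3],[0,-10,33,0,0,0,0.3],[0,-10,33,0,0,0,0.3],[0,-10,33,0,0,0,0.3],[0,-10,33,0,0,0,0.3],[0,-8,20,0,0,0,0.3],[0,-2,7,0,0,0,0.3],[0,0,0,0,0,0,0.3]]]'; python3 -m crank '[[[3,0,0,-8.5,0,0,0.3],[3,0,0,-8.5,0,0,0.3],[3,0,0,-8.5,0,0,0.3],[3,0,0,-8.5,0,0,0.3],[3,0,0,-8.5,0,0,0.3],[3,0,0,-8.5,0,0,0.3],[3,0,0,-8.5,0,0,0.3],[3,0,0,-8.5,0,0,0.3],[3,0,0,-8.5,0,0,0.3],[3,0,0,-8.5,0,0,0.3],[0,0,0,-2,0,0,0.3],[0,0,0,0,0,0,0.3]]]';  python3 -c "
from h import *
st();go([.4485,-.208,.06],downR(np.radians(-4.5)))
im,P=snap('wrist','w28'); crop(im,'w28a',280,80,370,250,4)"
```

```text
time: 43.65
eef_pos: [0.4474, -0.208, 0.2497]
tcp_rot: [1.618, 1.567, 0.02]
wrist_force: [0.6, 1.3, 0.1]
gripper_width: 0.703
time: 44.85
eef_pos: [0.4485, -0.2059, 0.2196]
tcp_rot: [0.293, 1.568, 0.218]
wrist_force: [-0.6, -0.6, 0.3]
gripper_width: 0.702
t 44.85 pos [ 0.4485 -0.2059  0.2196] F [-0.6 -0.6  0.3] w 0.702
R cols x [ 0.003  0.001 -1.   ] y [0.075 0.997 0.001] z [ 0.997 -0.075  0.003] zang -4.28
turn deg [ 0.22  0.17 -0.05] shift(new axes) mm [159.6  -2.1   0.2] shift(old axes) [159.6  -2.3  -0.3]
```

View pics/w28.png

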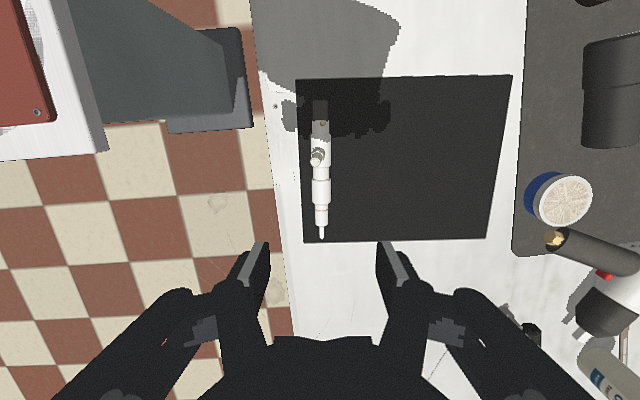

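View pics/w28a.png

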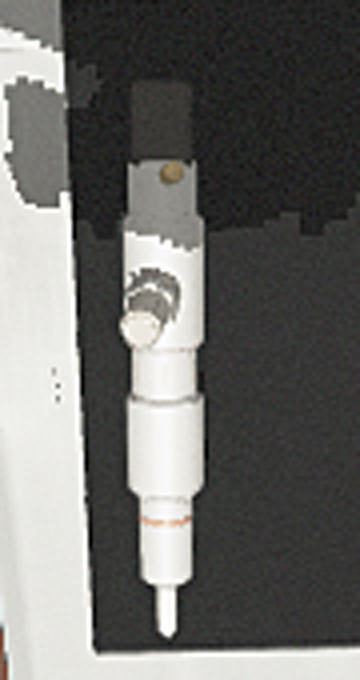

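```bash
python3 - <<'E'
from h import *
im,W=load('w28')
f=lambda u,v:(280+(u+.5)/4-.5,80+(v+.5)/4-.5)
a=plane(W,[f(167,637)],.0165)[0];b=plane(W,[f(161,80)],.0265)[0];v=(b-a)[:2];m=(a+b)/2;print(np.linalg.norm(v),np.degrees(np.arctan2(v[1],v[0])),m)
go([m[0],m[1]+.0005,.005],downR(np.arctan2(v[1],v[0])-np.pi/2))
E
```

```text
0.1819221133245297 86.18554083768227 [ 0.44741158 -0.20818552  0.0215    ]
turn deg [-0.58  0.18 -0.05] shift(new axes) mm [214.7  -1.6  -0.9] shift(old axes) [214.7  -1.8  -1.6]
```

```bash
python3 -m crank '[[[20,-1,-1,-0.3,0,0,0.3],[35,-0.8,0,0,0,0,0.4],[40,0,0,0,0,0,0.4],[40,0,0,0,0,0,0.4],[25,0,0,0,0,0,0.4],[0,0,0,0,0,0,0.4],[0,0,0,0,0,0,0.4]]]';  python3 -c "
from h import *
st();go([.4478,-.2078,.005],downR(np.radians(-4.1)))
im,P=snap('wrist','w29')"
```

```text
time: 45.6
eef_pos: [0.4476, -0.2089, 0.0603]
tcp_rot: [0.309, 1.568, 0.237]
wrist_force: [0.8, -0.1, 0.3]
gripper_width: 0.596
t 45.6 pos [ 0.4476 -0.2089  0.0603] F [ 0.8 -0.1  0.3] w 0.596
R cols x [ 0.003  0.001 -1.   ] y [0.072 0.997 0.001] z [ 0.997 -0.072  0.003] zang -4.16
turn deg [-0.06  0.16 -0.05] shift(new axes) mm [55.3  1.1  0.1] shift(old axes) [55.3  1.  -0.1]
```

View pics/w29.png

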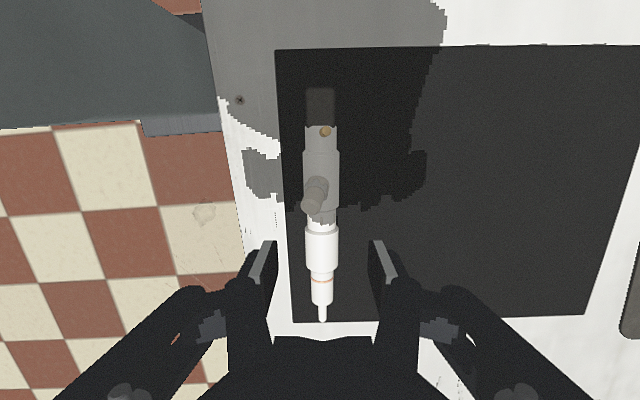

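```bash
python3 -m crank '[[[20,1,0,0,0,0,0.4],[18,0,0,0,0,0,0.4],[12,0,0,0,0,0,0.4],[4,0,0,0,0,0,0.4],[1,0,0,0,0,0,0.4],[0,0,0,0,0,0,0.4]]]'; python3 -m crank '[[[0,0,0,0,0,0,0.6],[0,0,0,0,0,0,0.8],[0,0,0,0,0,0,1],[0,0,0,0,0,0,1],[0,0,0,0,0,0,1],[0,0,0,0,0,0,1]]]' 60; python3 -c "
from h import *
st()"; python3 -m crank '[[[-10,0,0,0,0,0,1],[-20,0,0,0,0,0,1],[-35,0,0,0,0,0,1],[-40,0,0,0,0,0,1],[-40,0,0,0,0,0,1],[-40,0,0,0,0,0,1],[-40,0,0,0,0,0,1],[0,0,0,0,0,0,1]]]';  python3 -c "
from h import *
st()
im,P=snap('wrist','w30')"
```

```text
time: 46.25
eef_pos: [0.4479, -0.2086, 0.0055]
tcp_rot: [0.046, 1.567, -0.027]
wrist_force: [-0.6, -0.8, 0.3]
gripper_width: 0.599
time: 46.85
eef_pos: [0.4477, -0.2086, 0.0055]
tcp_rot: [0.027, 1.567, -0.045]
wrist_force: [-2.5, 0.8, 6.1]
gripper_width: 0.271
t 46.85 pos [ 0.4477 -0.2086  0.0055] F [-2.5  0.8  6.1] w 0.271
R cols x [ 0.003 -0.    -1.   ] y [0.072 0.997 0.   ] z [ 0.997 -0.072  0.003] zang -4.16
time: 47.65
eef_pos: [0.4489, -0.2092, 0.2356]
tcp_rot: [-0.225, 1.56, -0.298]
wrist_force: [0.8, 0.4, -5.7]
gripper_width: 0.27
t 47.65 pos [ 0.4489 -0.2092  0.2356] F [ 0.8  0.4 -5.7] w 0.27
R cols x [ 0.011 -0.003 -1.   ] y [ 0.072  0.997 -0.002] z [ 0.997 -0.072  0.011] zang -4.15
```

View pics/w30.png

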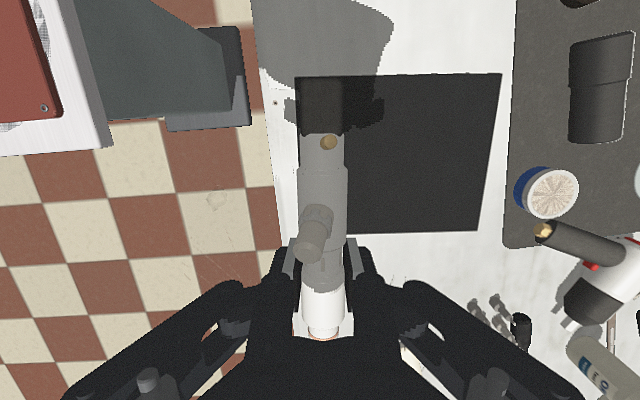

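```bash
python3 -m crank '[[[0,0,0,8.5,0,0,1],[0,0,0,8.5,0,0,1],[0,0,0,8.5,0,0,1],[0,0,0,8.5,0,0,1],[0,0,0,8.5,0,0,1],[0,0,0,8.5,0,0,1],[0,0,0,8.5,0,0,1],[0,0,0,8.5,0,0,1],[0,0,0,8.5,0,0,1],[0,0,0,8.5,0,0,1],[0,0,0,2.4,0,0,1],[0,0,0,0,0,0,1]]]';  python3 -c "
from h import *
st()
p,R=place(-.093,.011,-.0005,.12); print(p); go(p,R)"
```

```text
time: 48.9
eef_pos: [0.4455, -0.2079, 0.2277]
tcp_rot: [-2.751, 1.569, 1.934]
wrist_force: [0.0, 0.2, -5.3]
gripper_width: 0.273
t 48.9 pos [ 0.4455 -0.2079  0.2277] F [ 0.   0.2 -5.3] w 0.273
R cols x [-0.001  0.002 -1.   ] y [ 1.    -0.028 -0.001] z [-0.028 -1.    -0.002] zang -91.58
[0.56977273 0.03851197 0.21793896]
turn deg [-0.09 -0.11  6.92] shift(new axes) mm [  23.8  115.8 -249.6] shift(old axes) [  10.1  117.4 -249.8]
```

```bash
python3 -m crank '[[[0,8,-16,0,0,0,1],[0,15,-32,0,0,0,1],[0,17,-36,0,0,0,1],[0,17,-36,0,0,0,1],[0,17,-36,0,0,0,1],[0,17,-36,0,0,0,1],[0,17,-33,0,0,0,1],[0,9,-18,0,0,0,1],[0,0,-6,0,0,0,1],[0,0,0,0,0,3.5,1],[0,0,0,0,0,3.4,1],[0,0,0,0,0,0,1],[0,0,0,0,0,0,1]]]';  python3 -c "
from h import *
st()
p,R=place(-.093,.011,-.0005,.03); go(p,R)
im,P=snap('wrist','w31')"
```

```text
time: 50.2
eef_pos: [0.5696, 0.0363, 0.2297]
tcp_rot: [1.567, 1.45, -0.031]
wrist_force: [-0.0, 0.2, -6.0]
gripper_width: 0.273
t 50.2 pos [0.5696 0.0363 0.2297] F [-0.   0.2 -6. ] w 0.273
R cols x [ 0.12  -0.004 -0.993] y [ 0.992 -0.027  0.12 ] z [-0.027 -1.     0.   ] zang -91.57
turn deg [-0.06  0.03 -0.05] shift(new axes) mm [101.  -12.   -2.2] shift(old axes) [101.  -12.1  -2.2]
```

View pics/w31.png

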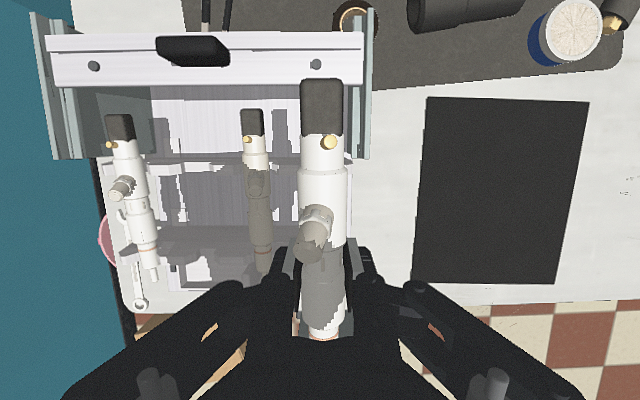

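```bash
python3 -m crank '[[[10,-2,-2.2,0,0,0,1],[25,-3,0,0,0,0,1],[30,-3.4,0,0,0,0,1],[25,-3,0,0,0,0,1],[11,-1,0,0,0,0,1],[0,0,0,0,0,0,1],[0,0,0,0,0,0,1]]]';  python3 -c "
from h import *
st()
p,R=place(-.093,.011,-.0005,.0); go(p,R)
im,P=snap('wrist','w32')"
```

```text
time: 50.95
eef_pos: [0.5712, 0.0397, 0.1291]
tcp_rot: [1.577, 1.447, -0.02]
wrist_force: [0.8, 0.5, -6.1]
gripper_width: 0.274
t 50.95 pos [0.5712 0.0397 0.1291] F [ 0.8  0.5 -6.1] w 0.274
R cols x [ 0.123 -0.003 -0.992] y [ 0.992 -0.027  0.123] z [-0.027 -1.    -0.001] zang -91.55
turn deg [-0.05 -0.04 -0.21] shift(new axes) mm [30.7 -5.2  1.2] shift(old axes) [30.7 -5.3  1.3]
```

View pics/w32.png

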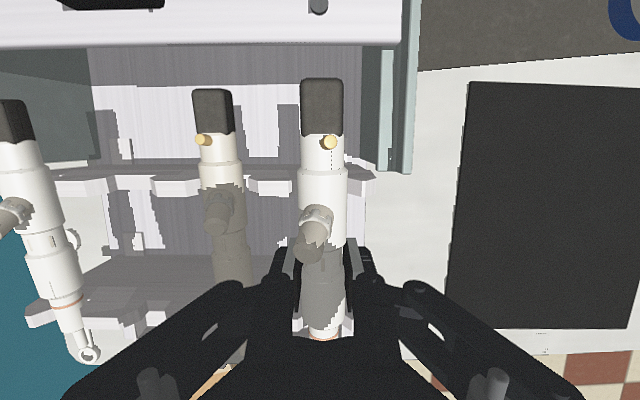

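```bash
python3 -m crank '[[[10,-1.6,1.2,0,0,0,1],[10,-1.5,0,0,0,0,1],[6,-1,0,0,0,0,1],[2,-0.4,0,0,0,0,1],[0,0,0,0,0,0,1]]]';python3 -m crank '[[[2,-0.3,0,0,0,0,1],[1,-0.1,0,0,0,0,1],[0,0,0,0,0,0,1]]]';  python3 -c "
from h import *
st()
p,R=place(-.093,.011,-.0005,.0); go(p,R)"
```

```text
time: 51.5
eef_pos: [0.5692, 0.0384, 0.0995]
tcp_rot: [1.575, 1.449, -0.023]
wrist_force: [0.4, -1.0, -6.1]
gripper_width: 0.269
time: 51.8
eef_pos: [0.5699, 0.0385, 0.0981]
tcp_rot: [1.573, 1.447, -0.025]
wrist_force: [-4.5, 0.0, 3.7]
gripper_width: 0.273
t 51.8 pos [0.5699 0.0385 0.0981] F [-4.5  0.   3.7] w 0.273
R cols x [ 0.124 -0.003 -0.992] y [ 0.992 -0.027  0.124] z [-0.027 -1.    -0.   ] zang -91.55
turn deg [-0.05 -0.01 -0.24] shift(new axes) mm [ 0.1 -0.2 -0. ] shift(old axes) [ 0.1 -0.2 -0. ]
```

```bash
python3 -m crank '[[[0,0,0,0,0,0,0.85],[0,0,0,0,0,0,0.6],[0,0,0,0,0,0,0.5],[0,0,0,0,0,0,0.5],[-10,0,0,0,0,0,0.5],[-25,0,0,0,0,0,0.5],[-40,0,0,0,0,0,0.5],[-40,0,0,0,0,0,0.5],[-40,0,0,0,0,0,0.5],[-20,0,0,0,0,-3.5,0.5],[-20,0,0,0,0,-3.4,0.5],[0,0,0,0,0,0,0.5]]]';  python3 -c "
from h import *
st()
im,P=snap('wrist','w33');im,P=snap('top','top4'); crop(im,'top4a',150,140,290,300,4);im,P=snap('scene','scene4'); crop(im,'scene4a',160,190,350,370,4)"
```

```text
time: 53.0
eef_pos: [0.5485, 0.039, 0.294]
tcp_rot: [1.794, 1.565, 0.196]
wrist_force: [0.0, 0.2, -0.5]
gripper_width: 0.5
t 53.0 pos [0.5485 0.039  0.294 ] F [ 0.   0.2 -0.5] w 0.5
R cols x [ 0.006  0.001 -1.   ] y [ 1.    -0.027  0.006] z [-0.027 -1.    -0.001] zang -91.57
```

View pics/w33.png

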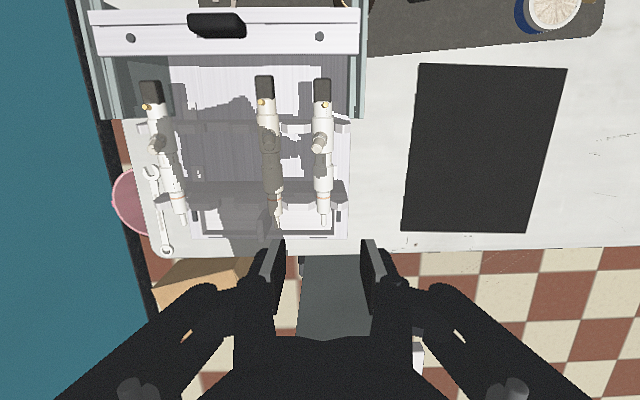

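View pics/top4a.png

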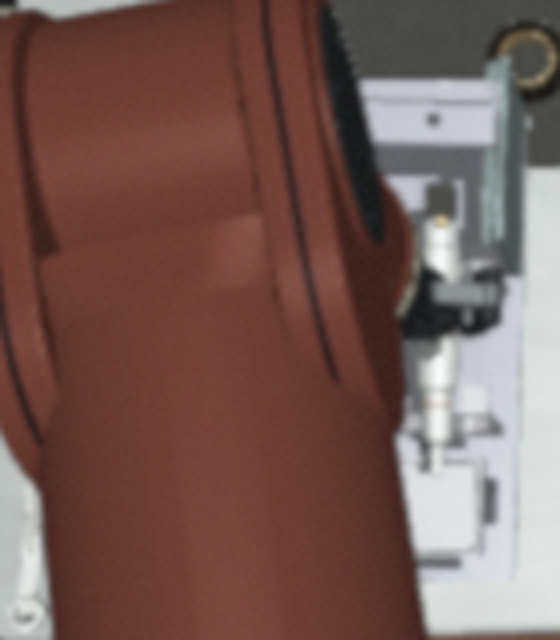

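View pics/scene4a.png

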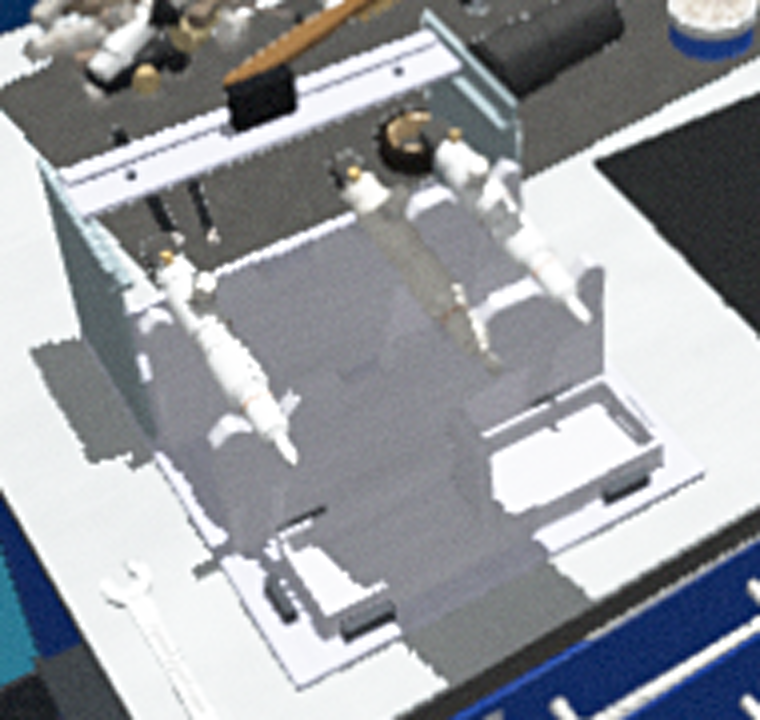

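```bash
python3 -m crank '[[[0,20,-13,0,0,0,0.5],[0,30,-20,0,0,0,0.5],[0,30,-20,0,0,0,0.5],[0,30,-20,0,0,0,0.5],[0,30,-19,0,0,0,0.5],[0,10,-6,0,0,0,0.5],[0,0,0,-8.2,0,0,0.5],[0,0,0,-8.2,0,0,0.5],[0,0,0,-8.2,0,0,0.5],[0,0,0,-8.2,0,0,0.5],[0,0,0,-8.2,0,0,0.5],[0,0,0,-8.2,0,0,0.5],[0,0,0,-8.2,0,0,0.5],[0,0,0,-8.2,0,0,0.5],[0,0,0,-8.2,0,0,0.5],[0,0,0,-8.2,0,0,0.5],[0,0,0,-8.2,0,0,0.5],[0,0,0,0,0,0,0.5],[0,0,0,0,0,0,0.5]]]';  python3 -c "
from h import *
st();go([.7005,.131,.158],downR(YAW))
im,P=snap('wrist','w34')"
```

```text
time: 55.05
eef_pos: [0.699, 0.1328, 0.2904]
tcp_rot: [0.143, 1.569, 0.115]
wrist_force: [0.1, 0.1, 0.4]
gripper_width: 0.501
t 55.05 pos [0.699  0.1328 0.2904] F [0.1 0.1 0.4] w 0.501
R cols x [ 0.002  0.    -1.   ] y [0.027 1.    0.   ] z [ 1.    -0.027  0.002] zang -1.57
turn deg [-0.07  0.11 -0.02] shift(new axes) mm [132.4  -1.8   1.5] shift(old axes) [132.4  -1.8   1.3]
```

View pics/w34.png

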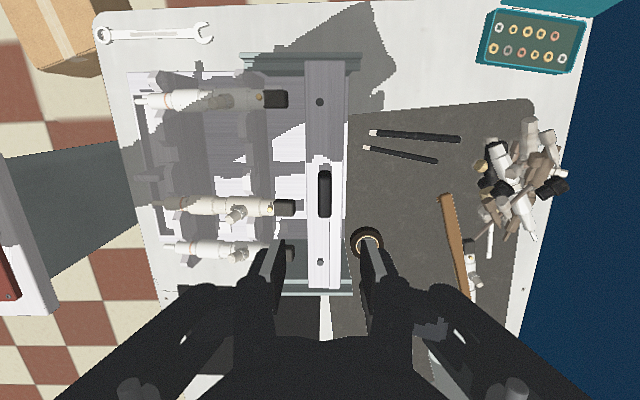

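```bash
python3 -m crank '[[[20,-1.5,1.5,0,0,0,0.5],[30,0,0,0,0,0,0.5],[30,0,0,0,0,0,0.5],[25,0,0,0,0,0,0.5],[15,0,0,0,0,0,0.5],[9,0,0,0,0,0,0.5],[0,0,0,0,0,0,0.5]]]';  python3 -c "
from h import *
st()"; python3 -m crank '[[[0,0,0,0,0,0,0.7],[0,0,0,0,0,0,1],[0,0,0,0,0,0,1],[0,0,0,0,0,0,1],[0,0,0,0,0,0,1],[0,0,0,0,0,0,1]]]' 30
```

```text
time: 55.8
eef_pos: [0.7009, 0.1312, 0.1613]
tcp_rot: [0.111, 1.569, 0.086]
wrist_force: [-0.0, 0.3, 0.0]
gripper_width: 0.502
t 55.8 pos [0.7009 0.1312 0.1613] F [-0.   0.3  0. ] w 0.502
R cols x [ 0.002  0.    -1.   ] y [0.024 1.    0.   ] z [ 1.    -0.024  0.002] zang -1.4
time: 56.4
eef_pos: [0.7012, 0.1317, 0.1637]
tcp_rot: [0.194, 1.567, 0.171]
wrist_force: [-4.8, -0.7, 5.3]
gripper_width: 0.158
```

Gripped (13.4 mm). Draw forward 50 mm.

```bash
python3 -m crank '[[[0,0,-6,0,0,0,1],[0,0,-8,0,0,0,1],[0,0,-8,0,0,0,1],[0,0,-8,0,0,0,1],[0,0,-8,0,0,0,1],[0,0,-6,0,0,0,1],[0,0,0,0,0,0,1]]]'; python3 -m crank '[[[0,0,-3,0,0,0,1],[0,0,-2,0,0,0,1],[0,0,0,0,0,0,1]]]'
```

```text
time: 57.1
eef_pos: [0.657, 0.1329, 0.1636]
tcp_rot: [0.175, 1.566, 0.151]
wrist_force: [-2.2, 0.2, 9.1]
gripper_width: 0.153
time: 57.4
eef_pos: [0.6528, 0.133, 0.1636]
tcp_rot: [0.209, 1.565, 0.186]
wrist_force: [1.4, 1.3, 7.3]
gripper_width: 0.154
```

```bash
python3 -m crank '[[[0,0,-1.5,0,0,0,1],[0,0,-1.5,0,0,0,1],[0,0,0,0,0,0,1]]]'; python3 -m crank '[[[0,0,-1.5,0,0,0,1],[0,0,0,0,0,0,1]]]'
```

```text
time: 57.7
eef_pos: [0.6511, 0.1331, 0.1637]
tcp_rot: [0.241, 1.562, 0.217]
wrist_force: [7.7, 2.1, 4.3]
gripper_width: 0.151
time: 57.9
eef_pos: [0.6511, 0.1331, 0.1637]
tcp_rot: [0.259, 1.559, 0.235]
wrist_force: [14.3, 3.0, -0.6]
gripper_width: 0.155
```

```bash
python3 -m crank '[[[0,0,1,0,0,0,0.8],[0,0,0,0,0,0,0.6],[0,0,0,0,0,0,0.6],[0,0,0,0,0,0,0.6],[-15,0,0,0,0,0,0.6],[-30,0,0,0,0,0,0.6],[-40,0,0,0,0,0,0.6],[-40,0,0,0,0,0,0.6],[-20,-30,0,0,0,0,0.6],[0,-40,0,0,0,0,0.6],[0,-40,0,0,0,0,0.6],[0,-40,0,0,0,0,0.6],[0,-40,0,0,0,0,0.6],[0,-40,0,0,0,0,0.6],[0,-20,0,0,0,0,0.6],[0,0,0,0,0,0,0.6]]]';  python3 -c "
from h import *
st()
im,P=snap('wrist','w35');im,P=snap('top','top5'); crop(im,'top5a',150,140,290,300,4);im,P=snap('scene','scene5'); crop(im,'scene5a',160,190,350,370,4)"
```

```text
time: 59.5
eef_pos: [0.642, -0.1222, 0.3074]
tcp_rot: [-0.393, 1.568, -0.423]
wrist_force: [-0.7, -0.5, 0.3]
gripper_width: 0.399
t 59.5 pos [ 0.642  -0.1222  0.3074] F [-0.7 -0.5  0.3] w 0.399
R cols x [ 0.002 -0.001 -1.   ] y [ 0.03   1.    -0.001] z [ 1.    -0.03   0.003] zang -1.7
```

View pics/w35.png

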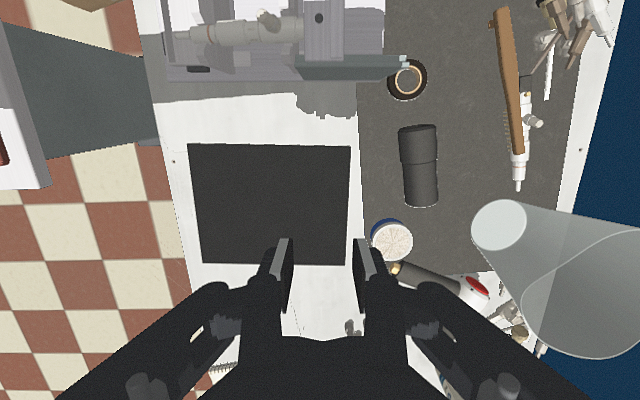

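View pics/top5a.png

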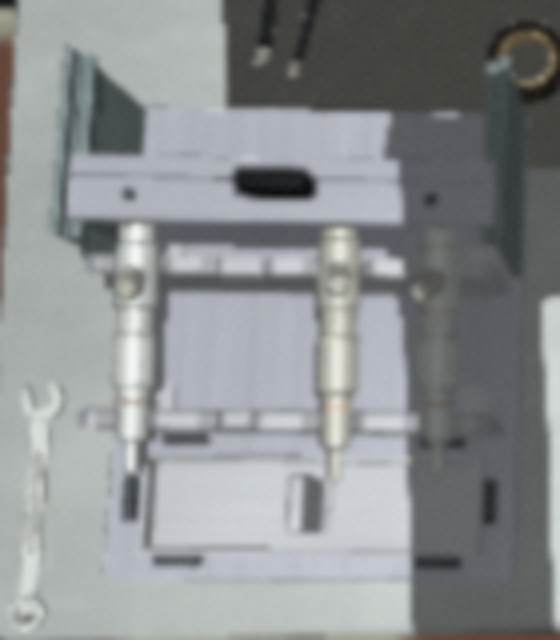

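View pics/scene5a.png

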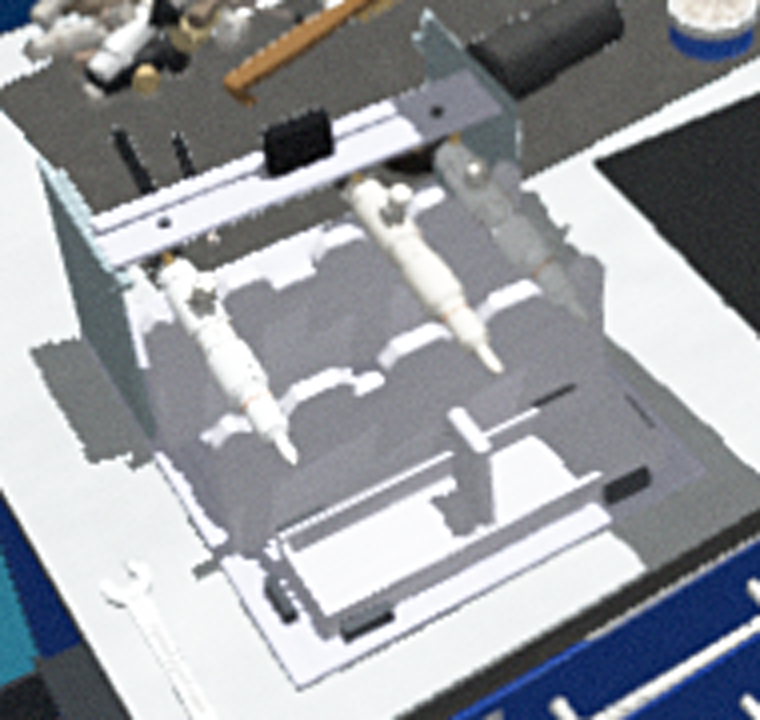

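```bash
python3 -c "
from cell import workorder
print(workorder.sign_off())"
```

```text
the job is handed in; nothing more can be done
None
```

The job is done and handed in at about 59.5 s on the robot's clock, inside the 210 s limit.

- **Keeper bar, first move:** I pushed it back until it stopped hard (grip at x = 0.701 m).
- **Drip tray:** I set it flat between the stops. It touched down at exactly the expected height.
- **Injectors:** Only three were on the mat. I laid them in notches 1, 2 and 4, nozzle forward and down. Each made contact within 0.2 mm of the computed height, and the mat is now empty.
- **Keeper bar, last move:** I drew it forward to its front stop (x = 0.651 m, 50.1 mm of travel) and let go.

The last top and scene views, taken with the arm clear, show:
- all three injectors seated under the bar;
- the tray between its stops;
- the other bench items in view with no visible shift.

**Checks that disagreed or fell short:**
- **Keeper start position:** It began about 18 mm back from its front stop, not fully forward. When the bar stopped early on the first push, I drew it forward once to check its travel, then pushed it fully back before laying anything. That first push reached 52 N at the wrist, the highest reading printed during the run and under the 120 N limit.
- **Grip block height:** My first estimates disagreed by about 14 mm (0.163 m against 0.177 m). The scene view settled it at 0.178 m.
- **Injector tip height:** One reading for injector B came out about 15 mm high because the two views were close together. I used the expected height instead, and the grasp confirmed it.
- **Possible disturbances:** I saw no sign of the tray being knocked aside or of the grip slackening.

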